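# Hang a pH electrode in the swivel arm over the beaker

### The job

Get the pH electrode ready to measure: swivel the stand's arm until its eyelet is over the beaker and leave the electrode hanging upright in the eyelet, threaded in tip first, with its collar down on the arm and its tip inside the beaker. It lies flat on its tray, so first set it down in the slanted rest, head end up with the collar against the upper fork, let go and take it again by its blue head in line with the shaft; keep hold of it until the collar is down on the arm. Do not knock the beaker or disturb the flask and the dishes.

Things in the scene. Friction and masses are not known exactly. Their poses are not given: they have to be found in the camera images.
- electrode_mid (a point): Middle of the pH electrode, a stiff rod 166 mm long (90 g); x runs along it from tip to head. Dark grey shaft, 12 mm diameter, round tip at x = -83 mm; black collar, 22 mm diameter, x = 27 to 33 mm; blue head, 18 mm diameter, x = 33 to 83 mm, then a 9 mm brass socket 8 mm long. Balance point x = 17 mm. It starts level on the tray, axis 30 mm above the bench, head to the robot's right.
- electrode_collar (a point): Point on the electrode's axis at the underside of its collar (the face towards the tip), 27 mm from electrode_mid towards the head; same axes.
- electrode_tip (a point): The electrode's tip, on its axis, 110 mm from the collar's underside; same axes.
- tray: White tray on which the electrode lies at the start, fixed: 200 mm along x by 64 mm, walls 12 mm high; origin under its middle, x along the electrode towards its head (within 0.2 rad of -y of the world). Two V saddles, 12 mm wide, at x = -62 and +62 mm, carry the electrode, about central over them: between the saddles the shaft is free to be gripped across from above.
- rest_seat (a point): Where electrode_collar lies when the electrode rests in the slanted rest, 102 mm above the bench; the collar then lies against the upper fork and the whole head stands free above it. x is level, from the low to the high end (robot's right, within 0.3 rad of -y of the world), z up: the resting electrode (tip to head) points along (0.707, 0, 0.707), its tip 24 mm above the bench.
- rest: The slanted rest, fixed; axes as rest_seat, origin under the middle of its foot (130 x 70 x 10 mm, grey), 30 mm short of the seat in x. Two black 90 degree V forks on 10 mm posts hold the shaft from below at 45 degrees, open square to the shaft, 25 mm wide at the top; they cover 0 to 14 mm and 73 to 87 mm below the collar. Between them the shaft is free for fingers from above.
- eyelet (a point): Centre of the eyelet's upper mouth at the end of the swivel arm, 147 mm above the bench: a black ring, 40 mm outside, with a vertical round hole of 15 mm, 12 mm deep. x points from the eyelet to the pivot, z up. When the electrode is home, electrode_collar lies here and the tip 37 mm above the bench.
- swing_grip (a point): A point on the swivel arm, half-way up it, where it can be pinched across from above: the arm is a level aluminium bar 18 mm wide and 12 mm thick (z = 135 to 147 mm), 105 mm from the pivot, 55 mm from the eyelet; nothing stands above it or beside it here. Axes as the eyelet.
- swing_pivot (a point): Pivot axis of the swivel arm, at the height of the arm's upper face (147 mm). Eyelet and pivot are 160 mm apart. A steel post 16 mm in diameter stands here, its top at 180 mm, with a 34 mm hub; the stand's dark foot, 110 x 130 mm and 14 mm high, is fixed to the bench.
- swing_arm (a joint): Angle of the swivel arm about its vertical pivot, rad: 0 when it points straight ahead of the stand's foot (towards the robot, within 0.2 rad), growing as it swings clockwise seen from above, towards the robot's left; range -0.6 to 1.4. It takes about 2 N at the eyelet to move it; it stays where it is left.
- beaker_mouth (a point): Centre of the mouth of the glass beaker, 87 mm above the bench: 67 mm outside diameter, 22 mm clear radius inside, standing loose on the bench (90 g) near the circle that the eyelet swings on, to the robot's right of where the arm starts.
- beaker: The beaker; origin under its middle, on the bench, 4 mm from the mouth's axis; z up.
- flask: Bystander: conical glass flask with amber contents, 74 mm wide, 102 mm high; origin at the middle of its underside.
- petri: Bystander: stack of petri dishes, 62 mm wide, 49 mm high; origin at the middle of its underside.
Things that resemble listed ones, but are neither listed nor needed, are in the scene too. Leave any red or turquoise look-alike of the rest alone.

How it is judged:
By the outcome, as a careful person would: the job done as asked, in the order asked, and still so for the second after the job is handed in, with the robot touching nothing.
It also fails if it takes over 67 s, if anything falls off the work surface, if the arm or the gripper's body presses on something with over 40 N, if the wrist force passes 120 N, or if a joint passes its speed limit or range.

### The arm

A 6-joint arm with a two-finger parallel gripper is mounted at the origin on a cart in front of the work surface, level with it; the furniture and walls round the work are solid. World frame = base frame: x ahead of the robot, y to its left, z up, the work surface at z = 0. Lengths are in m, angles in rad, forces in N, time in s.
With the tool pointing down it reaches from about 0.325 to 0.775 m from the base axis. Payload 9.3 kg.
Tool frame: the origin (TCP) lies midway between the tips of the shut fingers; the grasp point (between the pads) lies 19 mm behind it (grip_depth is the distance from the TCP to the grasp point, in m); z points along the fingers, y is the line along which they close (so a half turn about z gives the same grasp; the last joint's range is limited). The gripper opens to 85 mm and grips with 20 to 120 N. Pads are 22 mm wide; open, the fingers measure 114 mm over their backs; the gripper's body (76 mm by 85 mm) begins 54 mm behind the grasp point. The pads swing forward as they close: fully open they stand 13 mm farther back than shut.
Start: joints at [-1.393, 0.259, 0.021, 1.334, 0, 1.418], TCP at [0.179, -0.52, 0.203] pointing down, gripper open.
Joint ranges: [-3.04, 3.04], [-0.91, 1.82], [-1.04, 1.36], [-1.92, 1.95], [-1.52, 1.45], [-3.14, 3.14]. Speed limits (rad/s): [2.22, 2.22, 2.79, 3.14, 3.14, 3.14].

### API

Orientations are given as [roll, pitch, yaw] about the fixed x, y, z axes, in that order (R = Rz(yaw) Ry(pitch) Rx(roll)).
In Python, from workcell import sense, camera, camera_info, hand_in, grip_depth gives the robot as it stands.
- The arm moves only by the shell command python3 -m creep 'ROWS' [FORCE]. ROWS is text: rows parted by semicolons, each of 7 numbers parted by spaces: the shift along the tool's x, y, z in m, then the turn, a rotation vector about the tool's x, y, z in degrees, then the closure, from 0 (fully open) to 1 (shut). In form: tx ty tz wx wy wz grip; .... A call has 1 to 8 rows; each row shifts and turns the commanded pose from where the row before left it, along the tool's axes as they then stand; what a row does not reach is not made up. A row lasts 1/12 s, in which the tool goes at most 41.7 mm and 7.16 degrees, less where a joint would pass 70% of its speed; a pose out of reach is approached as far as the arm can. A call with a gripper value outside its range is refused whole. The fingers move at their own pace and stop on an object; FORCE is the grip in N (left out, the last holds). Time passes only in rows, so rows that do not move let the fingers close. It gives the time, the measured TCP pose, the force, the opening and the grip force at its end, in the units of the state.
- sense(): the state, without advancing time (a new reading comes with each control period).
- camera(name): name is "scene" or "top"; returns the picture (420x560x3 uint8, red, green, blue); there is no depth.
- camera_info(name): a dict with "K" (3x3 intrinsics, pixels), "k1" (the pictures are not rectified: a ray, as slopes to the right and down, at radius r is drawn at 1 + k1 r^2 times it, then the intrinsics apply), "origin" and "orientation" of the camera in the world. Camera axes: x right, y down, z forward; pixel columns grow to the right and rows downward; lengths in m; the calibration is good to about 2 mm. A picture is of the moment at which its call begins. camera_info takes no time and is no camera call.
- hand_in(): hands the job in; it is judged then, once.
The state is a dict: "time_s": time; "joints": joint angles; "joint_velocities": joint speeds; "effort": joint torques, N m; "ee_pos": TCP position; "ee_rot": TCP orientation; "contact_force": force on the tool from outside, world axes, zero at the start; "torque": the same for the moment, N m; "gripper_width": opening from 0.0 (shut) to 1.0 (fully open); "gripper_force": force on a finger pad.
Only numpy, scipy, OpenCV 4.12 (cv2) and the standard library are available. Lean on these libraries where they do the work, as an engineer would, in place of code of your own. Each camera call takes 0.05 s, during which the arm holds its last target. There are 200 camera calls.

## Working session

There is one attempt and no reset: what is moved stays moved. The work goes in short steps, Python scripts to look and compute and a shell command to move; the robot and the scene stay as the last step left them, time stands still between calls to the robot, and variables do not carry over. Pictures are saved under pics/ and viewed, at most 10 in all, crops included, and the job is handed in when it is done.

```bash
mkdir -p pics; ls; python3 - <<'E'
from workcell import *
import cv2
for n in("scene","top"):
    cv2.imwrite(f"pics/{n}0.png",cv2.resize(camera(n)[:,:,::-1],(800,600),interpolation=cv2.INTER_CUBIC)); print(n,camera_info(n))
print(sense(),grip_depth)
E
```

```text
pics
scene {'K': array([[460.50089142,   0.        , 273.53137954],
       [  0.        , 460.50089142, 209.75453883],
       [  0.        ,   0.        ,   1.        ]]), 'k1': 0.04829535876853292, 'origin': array([0.08736026, 0.77024196, 0.98746799]), 'orientation': array([-2.31628254, -0.0028573 , -2.58339842])}
top {'K': array([[436.24404985,   0.        , 283.14949825],
       [  0.        , 436.24404985, 211.08680897],
       [  0.        ,   0.        ,   1.        ]]), 'k1': -0.05986299389666239, 'origin': array([ 0.5305769 , -0.02402245,  1.29449678]), 'orientation': array([-3.08517548,  0.00964973, -1.57187932])}
{'time_s': 0.1, 'joints': array([-1.39263895e+00,  2.59116190e-01,  2.08702678e-02,  1.33368740e+00,
        3.67948347e-05,  1.41821216e+00]), 'joint_velocities': array([ 0.00189176, -0.00074743,  0.00092107,  0.0001183 ,  0.00040402,
       -0.00086234]), 'effort': array([ 3.82258353e-03, -5.56695199e+01,  3.45066512e+01,  1.16882793e-02,
       -2.55963541e-04,  1.46558153e-05]), 'ee_pos': array([ 0.17857747, -0.51992396,  0.20295018]), 'ee_rot': array([-3.14047446e+00, -2.09182219e-04,  3.30741400e-01]), 'contact_force': array([0.16020194, 0.29151004, 0.22633928]), 'torque': array([-0.00940824, -0.03674844,  0.02224268]), 'gripper_force': 0.0, 'gripper_width': 0.9996311546667683} 0.0187
```

View pics/top0.png

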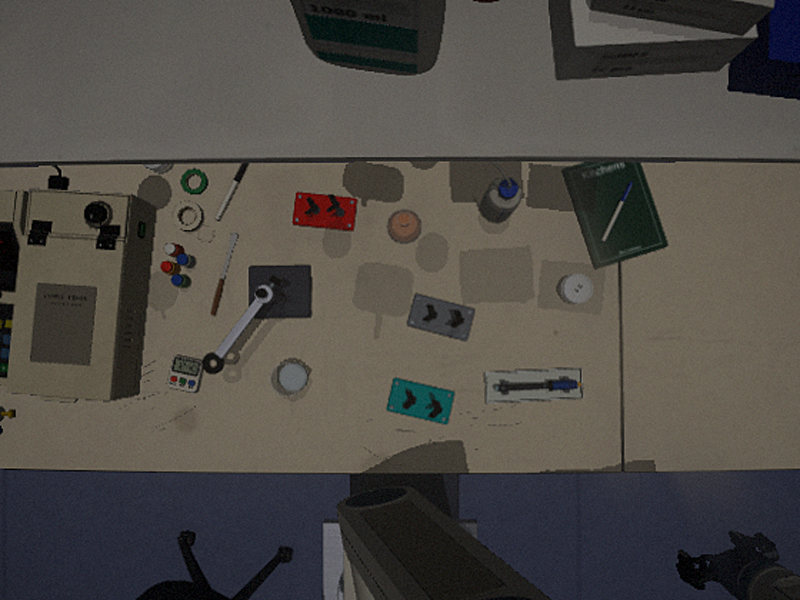

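View pics/scene0.png

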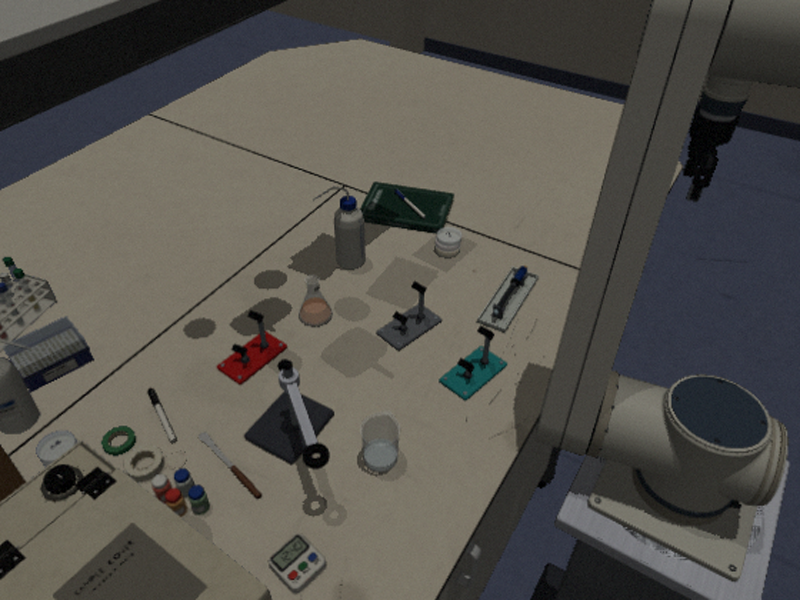

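```bash
cat > h.py <<'E'
import numpy as np,cv2
from scipy.spatial.transform import Rotation as R
from workcell import *
def cam(n):
    i=camera_info(n);K=i["K"];return K,np.array([i["k1"],0,0,0.]),i["origin"],R.from_euler("xyz",i["orientation"]).as_matrix()
def px2w(n,u,v,z):
    K,d,o,M=cam(n);p=cv2.undistortPoints(np.array([[[u,v]]],float),K,d)[0,0]
    r=M@[p[0],p[1],1];return o+r*(z-o[2])/r[2]
def w2px(n,p):
    K,d,o,M=cam(n);q=(np.atleast_2d(p)-o)@M
    return cv2.projectPoints(q,np.zeros(3),np.zeros(3),K,d)[0][:,0]
def crop(im,x,y,w=100,h=75,s=4):
    c=cv2.resize(im[y:y+h,x:x+w,::-1],None,fx=s,fy=s,interpolation=cv2.INTER_CUBIC)
    c=np.clip(c*1.6,0,255).astype(np.uint8)
    for i in range(0,w,10):
        cv2.line(c,(i*s,0),(i*s,6 if (x+i)%50 else 14),(0,255,0),1)
    for j in range(0,h,10): cv2.line(c,(0,j*s),(6,j*s),(0,255,0),1)
    cv2.putText(c,f"{x},{y}",(12,26),0,.5,(255,0,255),1)
    return c
def mont(n,boxes,f,im=None,**k):
    im=camera(n) if im is None else im
    cs=[crop(im,*b,**k) for b in boxes]
    cv2.imwrite(f,np.vstack([np.hstack(cs[:2]),np.hstack(cs[2:])]) if len(cs)>2 else np.hstack(cs))
def mat(s): return R.from_euler("xyz",s["ee_rot"]).as_matrix()
E
python3 - <<'E'
from h import *
mont("top",[(325,232),(260,185),(135,195),(160,225)],"pics/m1.png")
E
```

```text
(no output)
```

View pics/m1.png

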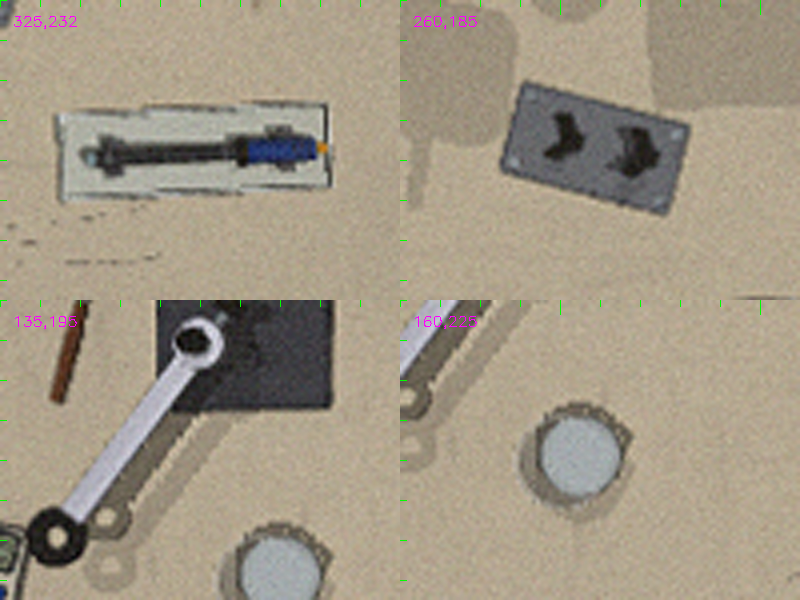

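```bash
python3 - <<'E'
from h import *
np.set_printoptions(precision=4,suppress=True)
f=lambda u,v,z:px2w("top",u,v,z)
t=f(347,270.75,.03);e=f(406.5,269,.03);c=f(386,269.6,.03);print("tip",t,"end",e,np.linalg.norm(e-t),"blue start",c,"yaw",np.arctan2(*(e-t)[1::-1]))
T=np.array([f(u,v,.012) for u,v in((340.5,260.75),(407,257.75),(407.75,278.75),(341,282))]);print("tray",T.mean(0),np.linalg.norm(T[1]-T[0]),np.arctan2(*(T[1]+T[2]-T[0]-T[3])[1::-1]))
F=np.array([f(u,v,.01) for u,v in((291.25,205.75),(332.5,216.5),(326.5,238.25),(285.5,227))]);a=F[1]+F[2]-F[0]-F[3]
m=F.mean(0);a/=np.linalg.norm(a);print("rest",m,np.linalg.norm(F[1]-F[0]),np.linalg.norm(F[2]-F[1]),"dir",a,np.arctan2(a[1],a[0]),"seat",m+.03*a)
E_=f(149.25,254.25,.147);P=f(184.25,205.75,.147);P2=f(183,205.5,.18);print("eye",E_,"piv",P,P2,np.linalg.norm(E_-P))
print("beaker",f(205,264.25,.0),f(205,264.25,.087))
mont("scene",[(225,270),(180,240)],"pics/m2.png")
E
```

```text
tip [ 0.4294 -0.1959  0.03  ] end [ 0.4337 -0.3683  0.03  ] 0.17251584412656085 blue start [ 0.4323 -0.3087  0.03  ] yaw -1.545441852274532
tray [ 0.4304 -0.2779  0.012 ] 0.19582715418090468 -1.5279974690479907
rest [ 0.5712 -0.0876  0.01  ] 0.12559829329257488 0.06645156991134527 dir [-0.2602 -0.9656  0.    ] -1.8339768081907313 seat [ 0.5634 -0.1165  0.01  ]
eye [0.4817 0.3412 0.147 ] piv [0.61   0.2491 0.147 ] [0.6084 0.2445 0.18  ] 0.1579659105228986
beaker [0.4462 0.2203 0.    ] [0.4519 0.2039 0.087 ]
```

View pics/m2.png

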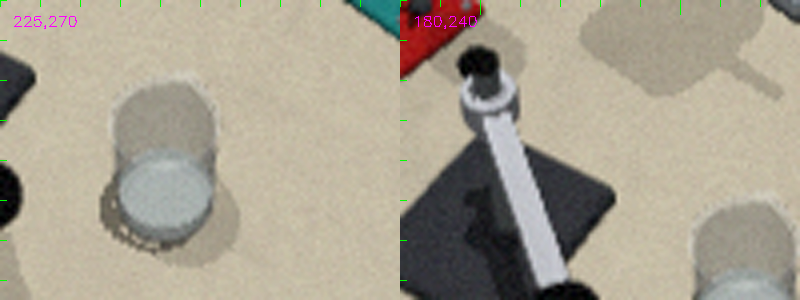

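```bash
python3 - <<'E'
from h import *
np.set_printoptions(precision=4,suppress=True)
for z in(.02,.025,.03,.035,.04,.05): print(z,px2w("top",205,264.25,z),px2w("scene",266.25,318.25,z))
print("mouth",px2w("scene",266,299.5,.087), "eye",px2w("scene",221.2,319.2,.147),"eyelet pred",w2px("scene",[.4817,.3412,.147]))
# mouth rim prediction
b=np.array([.447,.212,.087]);th=np.arange(0,6.28,np.pi/2)
print(w2px("scene",[b+.0335*np.array([np.cos(t),np.sin(t),0]) for t in th]),w2px("top",[b+.0335*np.array([np.cos(t),np.sin(t),0]) for t in th]))
print("pivot/scene",px2w("scene",180+88/4,240+95/4,.147))
E
```

```text
0.02 [0.4475 0.2165 0.02  ] [0.4467 0.2235 0.02  ]
0.025 [0.4478 0.2156 0.025 ] [0.4448 0.2263 0.025 ]
0.03 [0.4481 0.2146 0.03  ] [0.443  0.2291 0.03  ]
0.035 [0.4485 0.2137 0.035 ] [0.4411 0.2319 0.035 ]
0.04 [0.4488 0.2128 0.04  ] [0.4392 0.2348 0.04  ]
0.05 [0.4494 0.2109 0.05  ] [0.4355 0.2404 0.05  ]
mouth [0.4504 0.2178 0.087 ] eye [0.4797 0.3481 0.147 ] eyelet pred [[222.4095 316.426 ]]
[[256.784  292.3657]
 [260.8164 308.4355]
 [280.5303 304.6605]
 [275.9185 288.8231]] [[202.1571 253.8623]
 [190.0511 265.9727]
 [201.9985 278.169 ]
 [214.1259 266.031 ]]
pivot/scene [0.6113 0.2483 0.147 ]
```

```bash
cat >> h.py <<'E'
def down(yaw): return R.from_euler("xyz",[np.pi,0,yaw])
def axes(x,z):
    x=np.array(x,float);z=np.array(z,float);x/=np.linalg.norm(x);z/=np.linalg.norm(z);return R.from_matrix(np.c_[x,np.cross(z,x),z])
def rows(way,s=None):
    "way: list of (pos,Rot,n) -> prints tool-frame rows"
    if s is None: s=sense()
    p,q=np.array(s["ee_pos"]),R.from_euler("xyz",s["ee_rot"])
    for P,Q,n in way:
        w=(q.inv()*Q).as_rotvec();d=(np.array(P)-p)/n
        o=[]
        for i in range(n):
            t=np.r_[np.round(q.inv().apply(d),4),np.round(np.degrees(w)/n,2)]
            o.append(" ".join(f"{v+0:g}" for v in t)); q=q*R.from_rotvec(w/n)
        p,q=np.array(P),Q
        if len(set(o))==1: print(f"[{n}x]",o[0])
        else: print("\n".join("; ".join(o[i:i+8]) for i in range(0,n,8)))
        print("--")
def st():
    s=sense();np.set_printoptions(precision=4,suppress=True)
    print(round(s["time_s"],2),s["ee_pos"],"rot",s["ee_rot"],"j",s["joints"],"F",s["contact_force"],s["torque"],"g",s["gripper_width"],s["gripper_force"]);return s
E
python3 - <<'E'
from h import *
rows([([.22,-.45,.30],down(.331),3),([.526,.3114,.30],down(2.506),22),([.526,.3114,.141+.019-.01-.012],down(2.506),5)])
E
```

```text
[3x] 0.0206 -0.0176 -0.0323 -0.02 0 0
--
0.0244 -0.0282 0 0 0 -5.66; 0.0271 -0.0257 0 0 0 -5.66; 0.0295 -0.0229 0 0 0 -5.66; 0.0316 -0.0198 0 0 0 -5.66; 0.0334 -0.0166 0 0 0 -5.66; 0.0349 -0.0133 0 0 0 -5.66; 0.036 -0.0098 0 0 0 -5.66; 0.0368 -0.0061 0 0 0 -5.66
0.0372 -0.0025 0 0 0 -5.66; 0.0373 0.0012 0 0 0 -5.66; 0.037 0.0049 0 0 0 -5.66; 0.0363 0.0085 0 0 0 -5.66; 0.0353 0.012 0 0 0 -5.66; 0.0339 0.0155 0 0 0 -5.66; 0.0322 0.0187 0 0 0 -5.66; 0.0302 0.0218 0 0 0 -5.66
0.0279 0.0247 0 0 0 -5.66; 0.0254 0.0273 0 0 0 -5.66; 0.0225 0.0297 0 0 0 -5.66; 0.0195 0.0318 0 0 0 -5.66; 0.0163 0.0336 0 0 0 -5.66; 0.0129 0.035 0 0 0 -5.66
--
[5x] 0 0 0.0324 0 0 0
--
```

```bash
python3 -m creep '0.02 -0.018 -0.032 0 0 0 0; 0.02 -0.018 -0.032 0 0 0 0; 0.02 -0.018 -0.032 0 0 0 0' 
python3 -m creep '0.0244 -0.0282 0 0 0 -5.7 0; 0.0271 -0.0257 0 0 0 -5.7 0; 0.0295 -0.0229 0 0 0 -5.7 0; 0.0316 -0.0198 0 0 0 -5.7 0; 0.0334 -0.0166 0 0 0 -5.7 0; 0.035 -0.0133 0 0 0 -5.7 0; 0.036 -0.01 0 0 0 -5.7 0; 0.037 -0.006 0 0 0 -5.7 0'
python3 -m creep '0.0372 -0.0025 0 0 0 -5.7 0; 0.0373 0.0012 0 0 0 -5.7 0; 0.037 0.005 0 0 0 -5.7 0; 0.0363 0.0085 0 0 0 -5.7 0; 0.0353 0.012 0 0 0 -5.7 0; 0.034 0.0155 0 0 0 -5.7 0; 0.0322 0.0187 0 0 0 -5.7 0; 0.03 0.0218 0 0 0 -5.7 0'
python3 -m creep '0.0279 0.0247 0 0 0 -5.7 0; 0.0254 0.0273 0 0 0 -5.7 0; 0.0225 0.03 0 0 0 -5.7 0; 0.0195 0.032 0 0 0 -5.7 0; 0.0163 0.0336 0 0 0 -5.7 0; 0.013 0.035 0 0 0 -5.7 0; 0 0 0 0 0 0 0; 0 0 0 0 0 0 0'
python3 - <<'E'
from h import *
st()
rows([([.526,.3114,.17],down(2.506),4),([.526,.3114,.125],down(2.506),2)])
E
```

```text
time_s: 0.45
ee_pos: [0.2177, -0.4487, 0.2997]
ee_rot: [-3.14, -0.0, 0.33]
contact_force: [0.7, -0.4, 0.4]
gripper_width: 1.002
gripper_force: 0.0
time_s: 1.12
ee_pos: [0.3286, -0.1706, 0.2992]
ee_rot: [3.141, 0.0, 1.131]
contact_force: [0.9, -1.0, 0.4]
gripper_width: 1.0
gripper_force: 0.0
time_s: 1.78
ee_pos: [0.4382, 0.1071, 0.2992]
ee_rot: [3.141, 0.0, 1.928]
contact_force: [1.1, -2.0, 0.0]
gripper_width: 1.0
gripper_force: 0.0
time_s: 2.45
ee_pos: [0.5196, 0.3156, 0.2974]
ee_rot: [-3.139, -0.001, 2.522]
contact_force: [0.8, -0.3, 0.8]
gripper_width: 1.0
gripper_force: 0.0
2.45 [0.5196 0.3156 0.2974] rot [-3.1394 -0.0013  2.5217] j [ 0.4078  0.3613  0.4063  1.6183 -0.      1.0277] F [ 0.8007 -0.3274  0.759 ] [ 0.0055  0.001  -0.0078] g 1.0002647696543157 0.0
-0.0019 0.0002 0.0318 -0.03 -0.02 0.22; -0.0019 0.0001 0.0318 -0.03 -0.02 0.22; -0.0019 0.0001 0.0318 -0.03 -0.02 0.22; -0.0019 0.0001 0.0318 -0.03 -0.02 0.22
--
[2x] 0 0 0.0225 0 0 0
--
```

```bash
python3 -m creep '-0.002 0 0.0318 0 0 0.2 0; -0.002 0 0.0318 0 0 0.2 0; -0.002 0 0.0318 0 0 0.2 0; -0.002 0 0.0318 0 0 0.2 0; 0 0 0.0225 0 0 0 0; 0 0 0.0225 0 0 0 0' | head -3
python3 -m creep '0 0 0 0 0 0 1; 0 0 0 0 0 0 1; 0 0 0 0 0 0 1; 0 0 0 0 0 0 1; 0 0 0 0 0 0 1; 0 0 0 0 0 0 1; 0 0 0 0 0 0 1; 0 0 0 0 0 0 1' 25
python3 - <<'E'
from h import *
st(); mont("top",[(135,195),(140,225)],"pics/m3.png")
E
```

```text
time_s: 2.95
ee_pos: [0.5252, 0.3077, 0.126]
ee_rot: [-3.141, -0.0, 2.503]
time_s: 3.62
ee_pos: [0.526, 0.3093, 0.1273]
ee_rot: [3.141, 0.0, 2.506]
contact_force: [-0.9, -0.1, 0.2]
gripper_width: 0.001
gripper_force: 0.0
3.62 [0.526  0.3093 0.1273] rot [3.1412 0.0003 2.5056] j [ 0.3942  0.39    0.0198  1.2001 -0.      1.0302] F [-0.9427 -0.053   0.1656] [ 0.0164  0.0089 -0.0389] g 0.0008450792011104349 0.0
```

View pics/m3.png

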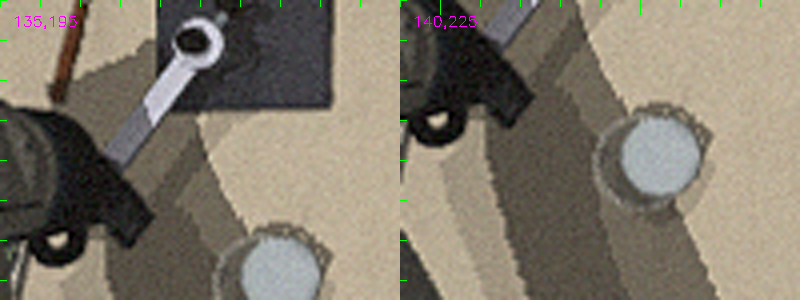

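```bash
python3 - <<'E'
from h import *
s=st(); M=mat(s);p=s["ee_pos"]
for n in("top","scene"): print(n,w2px(n,[p,p-M[:,2]*.019,p-M[:,2]*.073,[.526,.311,.141],[.481,.344,.147]]))
im=camera("scene"); mont("scene",[(140,200),(210,200)],"pics/m4.png",im)
print("eyelet now",px2w("top",135+57/4,195+245/4,.147))
E
```

```text
3.67 [0.526  0.3093 0.1271] rot [3.1414 0.0001 2.5056] j [0.3942 0.3901 0.0196 1.2001 0.     1.0302] F [0.2045 0.6118 0.1181] [ 0.0266 -0.0058 -0.0215] g -0.0046604090013433516 0.0
top [[163.4687 237.4624]
 [161.4443 237.4904]
 [155.314  237.5748]
 [161.3798 237.4633]
 [148.2081 254.4935]]
scene [[215.726  302.473 ]
 [215.0391 297.3503]
 [212.9865 282.0808]
 [214.7525 299.2627]
 [221.8863 317.5201]]
eyelet now [0.4764 0.3411 0.147 ]
```

View pics/m4.png

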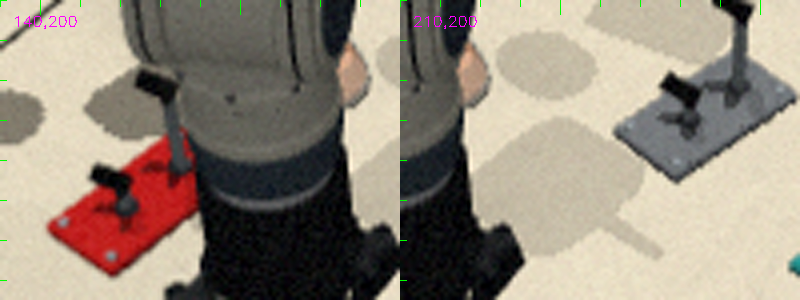

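```bash
python3 - <<'E'
from h import *
g=lambda im:(255*(im/255.)**.55).astype(np.uint8)
a=g(camera("scene"));b=g(camera("top"))
cs=[cv2.resize(i[y:y+75,x:x+100,::-1],None,fx=4,fy=4,interpolation=cv2.INTER_CUBIC) for i,x,y in((a,165,255),(b,120,200))]
cv2.imwrite("pics/m5.png",np.hstack(cs))
E
```

```text
(no output)
```

View pics/m5.png

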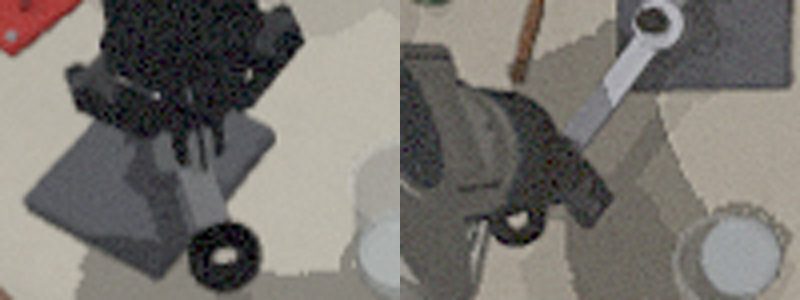

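```bash
python3 -m creep '-0.0004 -0.0095 0 0 0 -5.2 1; -0.0004 -0.0095 0 0 0 -5.2 1; -0.0004 -0.0095 0 0 0 -5.2 1; 0 0 0 0 0 0 1'
python3 - <<'E'
from h import *
st()
im=camera("top");g=(255*(im/255.)**.55).astype(np.uint8)
im2=camera("scene");g2=(255*(im2/255.)**.55).astype(np.uint8)
cs=[cv2.resize(i[y:y+75,x:x+100,::-1],None,fx=4,fy=4,interpolation=cv2.INTER_CUBIC) for i,x,y in((g2,165,255),(g,120,200))]
cv2.imwrite("pics/m6.png",np.hstack(cs))
E
```

```text
time_s: 4.15
ee_pos: [0.5116, 0.2833, 0.127]
ee_rot: [-3.141, -0.0, 2.781]
contact_force: [1.1, -0.1, 1.3]
gripper_width: 0.003
gripper_force: 0.0
4.15 [0.5116 0.2833 0.127 ] rot [-3.141  -0.0002  2.7812] j [ 0.3625  0.349  -0.0446  1.1778 -0.0003  0.7228] F [ 1.064  -0.0875  1.3116] [ 0.0659 -0.01    0.0068] g 0.0028219970468847944 0.0
```

View pics/m6.png

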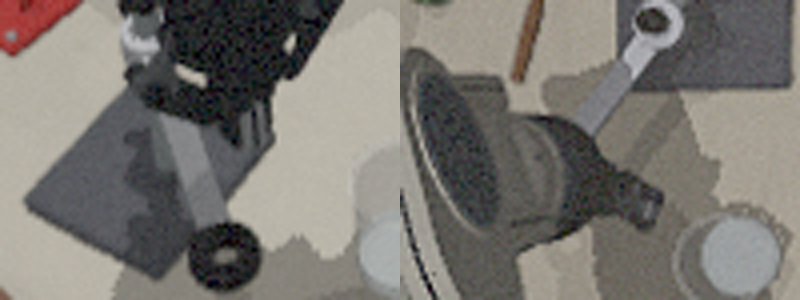

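```bash
python3 - <<'E'
from h import *
s=st();p=s["ee_pos"];print(w2px("scene",[p+[0,0,d] for d in(0,.01,.02,.03)]),w2px("top",[p,p+[0,0,.02]]))
im=camera("scene");g=(255*(im/255.)**.5).astype(np.uint8);t=camera("top");g2=(255*(t/255.)**.5).astype(np.uint8)
cs=[cv2.resize(i[y:y+50,x:x+50,::-1],None,fx=8,fy=8,interpolation=cv2.INTER_CUBIC) for i,x,y in((g,200,260),(g2,140,215))]
cv2.imwrite("pics/m7.png",np.hstack(cs))
E
```

```text
4.25 [0.5124 0.2844 0.1271] rot [3.1413 0.0003 2.7742] j [ 0.3635  0.3502 -0.0426  1.1777  0.0001  0.7309] F [ 0.5269 -0.5542  0.5255] [-0.0183 -0.03   -0.0336] g 0.0018078101359648112 0.0
[[227.1691 297.3745]
 [226.8853 294.6894]
 [226.5977 291.97  ]
 [226.3063 289.2156]] [[172.5912 242.5205]
 [170.6104 242.636 ]]
```

View pics/m7.png

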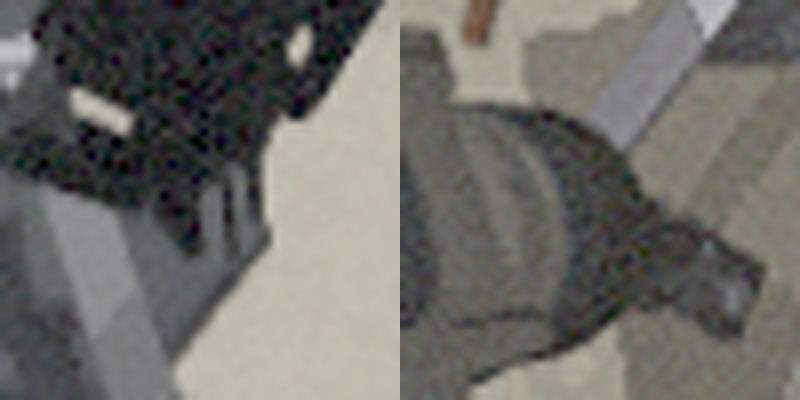

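```bash
python3 -m creep '0 0 -0.03 0 0 0 1; 0 0 -0.03 0 0 0 1; 0 0 -0.03 0 0 0 0; 0.0004 0.0095 0 0 0 5.2 0; 0.0004 0.0095 0 0 0 5.2 0; 0.0004 0.0095 0 0 0 5.2 0; 0 0 0 0 0 0 0; 0 0 0 0 0 0 0'
python3 - <<'E'
from h import *
st();rows([([.5255,.311,.107],down(2.52),5)])
im=camera("top");cv2.imwrite("pics/t_before.png",im)
E
```

```text
time_s: 5.02
ee_pos: [0.5236, 0.3108, 0.2165]
ee_rot: [-3.141, -0.0, 2.508]
contact_force: [0.1, 0.1, 0.3]
gripper_width: 0.845
gripper_force: 0.0
5.02 [0.5236 0.3108 0.2165] rot [-3.141  -0.0003  2.5079] j [ 0.398   0.3592  0.2     1.4122 -0.      1.0317] F [0.1129 0.0818 0.2517] [0.0145 0.0078 0.0377] g 0.8450875205582072 0.0
[5x] -0.0003 0.0003 0.0219 -0.01 0 -0.14
--
```

```bash
python3 -m creep '0 0 0.022 0 0 0 0; 0 0 0.022 0 0 0 0; 0 0 0.022 0 0 0 0; 0 0 0.022 0 0 0 0; 0 0 0.022 0 0 0 0; 0 0 0 0 0 0 0' |egrep 'pos|force'
python3 -m creep '0 0 0 0 0 0 1; 0 0 0 0 0 0 1; 0 0 0 0 0 0 1; 0 0 0 0 0 0 1; 0 0 0 0 0 0 1; 0 0 0 0 0 0 1; 0 0 0 0 0 0 1; 0 0 0 0 0 0 1' 25
```

```text
ee_pos: [0.5214, 0.3091, 0.1029]
contact_force: [-0.1, -0.4, -0.5]
gripper_force: 0.0
time_s: 6.23
ee_pos: [0.5242, 0.3109, 0.108]
ee_rot: [3.14, 0.001, 2.506]
contact_force: [-0.7, 1.7, 6.0]
gripper_width: 0.204
gripper_force: 27.8
```

```bash
python3 -m creep '-0.0004 -0.0096 0 0 0 -5.2 1; -0.0004 -0.0096 0 0 0 -5.2 1; -0.0004 -0.0096 0 0 0 -5.2 1; -0.0004 -0.0096 0 0 0 -5.2 1; -0.0004 -0.0096 0 0 0 -5.2 1; -0.0004 -0.0096 0 0 0 -5.2 1; -0.0004 -0.0096 0 0 0 -5.2 1; 0 0 0 0 0 0 1'
python3 - <<'E'
from h import *
s=st(); P=np.array([.6105,.249]);d=s["ee_pos"][:2]-P;print("r",np.linalg.norm(d),"ang",np.degrees(np.arctan2(d[1],d[0]))%360,"yaw",np.degrees(s["ee_rot"][2])%360)
for b in (px2w("top",200.75,265.75,.087),px2w("scene",266,299.5,.087)):
    e=b[:2]-P;print("beaker",b,"r",np.linalg.norm(e),"ang",np.degrees(np.arctan2(e[1],e[0]))%360)
E
```

```text
time_s: 6.9
ee_pos: [0.5043, 0.2467, 0.108]
ee_rot: [3.141, 0.004, -3.138]
contact_force: [5.1, 0.7, 2.1]
gripper_width: 0.205
gripper_force: 27.4
6.9 [0.5043 0.2467 0.108 ] rot [ 3.1412  0.0038 -3.1376] j [ 0.3059  0.3193 -0.1402  1.1076 -0.0008  0.3019] F [5.1344 0.7122 2.0506] [ 0.0663 -1.0305  0.2733] g 0.20503688548117435 27.366552650928497
r 0.10620892870678984 ang 181.25181844098424 yaw 180.23019934267626
beaker [0.4477 0.2157 0.087 ] r 0.16618030190466457 ang 191.56307276702034
beaker [0.4504 0.2178 0.087 ] r 0.16310549412215375 ang 191.03890955560627
```

```bash
python3 -m creep '-0.0004 -0.0096 0 0 0 -5.2 1; -0.0004 -0.009 0 0 0 -5 1; 0 0 0 0 0 0 1; 0 0 0 0 0 0 1'
python3 -m creep '0 0 0 0 0 0 0; 0 0 0 0 0 0 0; 0 0 0 0 0 0 0; 0 0 0 0 0 0 0; 0 0 0 0 0 0 0; 0 0 -0.03 0 0 0 0; 0 0 -0.03 0 0 0 0; 0 0 -0.03 0 0 0 0'
python3 -m creep '0 0 -0.04 0 0 0 0; 0 0 -0.04 0 0 0 0;  0 -0.04 0 0 0 0 1; 0 -0.04 0 0 0 0 1; 0 -0.04 0 0 0 0 1; 0 -0.04 0 0 0 0 1; 0 -0.04 0 0 0 0 1; 0 0 0 0 0 0 1'
python3 -m creep '0 0 0 0 0 0 1; 0 0 0 0 0 0 1; 0 0 0 0 0 0 1; 0 0 0 0 0 0 1'
python3 - <<'E'
from h import *
s=st();p=s["ee_pos"];np.set_printoptions(suppress=True,linewidth=250,precision=1)
a=camera("scene");b=camera("top");cv2.imwrite("pics/s8.png",a[:,:,::-1]);cv2.imwrite("pics/t8.png",b[:,:,::-1])
q=w2px("scene",[p+[0,0,d] for d in(0,.01,.02,.04,.073)]);print(q);u,v=q[0].astype(int)
g=a.sum(2)//3
print("cols",u-24,u+24)
for r in range(v-34,v+8,2): print(r,*[f"{x:3d}" for x in g[r,u-24:u+25:2]])
E
```

```text
time_s: 7.23
ee_pos: [0.5061, 0.2288, 0.108]
ee_rot: [-3.141, 0.004, -2.965]
contact_force: [5.7, 0.4, 3.7]
gripper_width: 0.204
gripper_force: 27.0
time_s: 7.9
ee_pos: [0.5037, 0.229, 0.1977]
ee_rot: [-3.141, -0.002, -2.964]
contact_force: [0.8, 0.2, 0.1]
gripper_width: 1.003
gripper_force: 0.0
time_s: 8.57
ee_pos: [0.5404, 0.0265, 0.2764]
ee_rot: [-3.14, -0.001, -2.969]
contact_force: [-0.1, 0.5, -0.8]
gripper_width: 0.144
gripper_force: 0.0
time_s: 8.9
ee_pos: [0.5393, 0.0335, 0.2771]
ee_rot: [3.141, 0.0, -2.963]
contact_force: [0.0, 0.6, 0.8]
gripper_width: -0.001
gripper_force: 0.0
8.9 [0.5393 0.0335 0.2771] rot [ 3.1415  0.0001 -2.9626] j [-0.0934  0.2321  0.1705  1.5091  0.0002 -0.2725] F [0.0338 0.5788 0.8186] [-0.0297 -0.015   0.0636] g -0.0014177019470656808 0.0
[[275.5 183.2]
 [275.5 180. ]
 [275.6 176.8]
 [275.6 170.1]
 [275.7 158.8]]
cols 251 299
149 117  93  24  23  14  18  16  16  16  21  11   5  11  13   0  10   6   1  27  28  20  84 139  27  26
151 120  75  14  10  16  19  17  23  25  20  18  10   2   1   7   4   4  11  31  27  26  28  76  64  31
153  80  69  20  22 
[... 1255 characters left out ...]
 133 131 131 133 135 132 132 128 133 134 129 135 131 119 113 115 114 114 112
179  64  53  69 134 131 130 133 134 133 131 133 132 134 118 137 131 131 134 133 130 113 115 111 113 114
181  61  58  67 116 131 130 133 134 134 133 132 134 133 113 114 111 117 134 131 133 133 129 112 113 113
183  62  60  89 113 114 132 135 129 131 132 133 133 114 112 113 115 113 115 113 115 132 131 134 127 117
185  62  60 113 112 113 133 135 136 132 130 130 112 112 113 110 112 113 111 111 110 113 116 129 131 133
187 103 109 112 114 112 131 131 134 136 134 114 112 115 115 114 113 112 113 114 113 111 113 113 113 118
189 114 110 116 116 127 134 131 131 132 118 113 114 111 113 111 115 115 115 114 114 113 113 113 113 111
```

```bash
python3 - <<'E'
from h import *
rows([([.50,.10,.03],down(-2.963),8)])
E
```

```text
[8x] 0.0034 0.0091 0.0309 0 0 0
--
```

```bash
python3 -m creep '0.0034 0.009 0.031 0 0 0 1; 0.0034 0.009 0.031 0 0 0 1; 0.0034 0.009 0.031 0 0 0 1; 0.0034 0.009 0.031 0 0 0 1; 0.0034 0.009 0.031 0 0 0 1; 0.0034 0.009 0.031 0 0 0 1; 0.0034 0.009 0.031 0 0 0 1; 0.0034 0.009 0.031 0 0 0 1' | grep pos
python3 -m creep '0 0 0.005 0 0 0 1; 0 0 0.005 0 0 0 1; 0 0 0.005 0 0 0 1; 0 0 0.005 0 0 0 1;0 0 0.005 0 0 0 1; 0 0 0 0 0 0 1' | egrep 'pos|ct_f'
python3 -m creep '0 0 0.002 0 0 0 1; 0 0 0.002 0 0 0 1; 0 0 0.002 0 0 0 1'| egrep 'pos|ct_f'
```

```text
ee_pos: [0.4996, 0.0995, 0.0279]
ee_pos: [0.5005, 0.098, 0.004]
contact_force: [0.1, -0.2, 0.2]
ee_pos: [0.5004, 0.0982, -0.0019]
contact_force: [0.3, 0.2, -0.3]
```

```bash
python3 -m creep '0 0 0.002 0 0 0 1; 0 0 0.002 0 0 0 1; 0 0 0.002 0 0 0 1; 0 0 0.002 0 0 0 1; 0 0 0 0 0 0 1' | egrep 'pos|ct_f'; python3 -m creep '0 0 0.002 0 0 0 1; 0 0 0.002 0 0 0 1; 0 0 0 0 0 0 1'| egrep 'pos|ct_f';python3 -m creep '0 0 0.002 0 0 0 1; 0 0 0 0 0 0 1'| egrep 'pos|ct_f';
```

```text
ee_pos: [0.4998, 0.0983, -0.0105]
contact_force: [-1.0, -0.2, 0.4]
ee_pos: [0.4999, 0.0983, -0.0144]
contact_force: [-1.0, -0.1, -0.5]
ee_pos: [0.5, 0.0983, -0.0163]
contact_force: [1.0, -0.0, -0.2]
```

```bash
python3 -m creep '0 0 0.002 0 0 0 1; 0 0 0 0 0 0 1' | egrep 'pos|ct_f';  python3 -m creep '0 0 0.002 0 0 0 1; 0 0 0 0 0 0 1'| egrep 'pos|ct_f'
```

```text
ee_pos: [0.5, 0.0983, -0.0183]
contact_force: [-0.5, -0.4, -0.5]
ee_pos: [0.4999, 0.0983, -0.0203]
contact_force: [-0.2, -0.2, -0.1]
```

```bash
for i in 1; do python3 -m creep '0 0 0.002 0 0 0 1; 0 0 0 0 0 0 1' | egrep 'pos|ct_f';  python3 -m creep '0 0 0.0015 0 0 0 1; 0 0 0 0 0 0 1'| egrep 'pos|ct_f'; python3 -m creep '0 0 0.0015 0 0 0 1; 0 0 0 0 0 0 1'| egrep 'pos|ct_f'; done
```

```text
ee_pos: [0.4999, 0.0983, -0.0223]
contact_force: [0.5, -0.0, 0.1]
ee_pos: [0.5, 0.0983, -0.0238]
contact_force: [-0.6, 0.1, 0.1]
ee_pos: [0.5, 0.0983, -0.0252]
contact_force: [0.3, 0.0, 0.7]
```

```bash
python3 -m creep '0 0 0.0015 0 0 0 1; 0 0 0 0 0 0 1' | egrep 'pos|ct_f';  python3 -m creep '0 0 0.0015 0 0 0 1; 0 0 0 0 0 0 1'| egrep 'pos|ct_f'
```

```text
ee_pos: [0.5, 0.0983, -0.0268]
contact_force: [-0.5, 0.7, -0.3]
ee_pos: [0.5002, 0.0983, -0.0277]
contact_force: [-1.4, 0.0, 5.4]
```

```bash
python3 - <<'E'
from h import *
s=st();p=s["ee_pos"];a=camera("scene");g=a.sum(2)//3
q=w2px("scene",[p,p+[0,0,.02],p+[0,0,.03]]);print(q);u,v=q[1].astype(int)
for r in range(v-16,v+14,2): print(r,*[f"{x:3d}" for x in g[r,u-24:u+25:2]])
E
```

```text
12.42 [ 0.5002  0.0983 -0.0277] rot [-3.1415  0.0005 -2.9644] j [ 0.0294  0.3733 -0.4609  0.7361 -0.     -0.1479] F [-1.3974  0.0063  5.4152] [-0.0214  0.3239  0.0019] g 0.000476140222739838 2.7552511543035507
[[274.5527 286.4775]
 [274.5846 281.8946]
 [274.6008 279.5666]]
265 141 142  81  81  79  82  79 102  58  24  16   8   4   6  11   5  79 141 143 141 141 143 144 143 141
267 146 143  80  84  80  81  83  79  45  28  19   7   6   0   8   4  63 122 119 130 142 143 142 144 142
269 145 106  81  80  79  83  77  55  31  27  16   9   4   7   7  28  63 121 123 124 125 142 143 142 140
271 103  84  80  83  82  82  30  11  30  26  19   9   8   6  14  62 119 119 124 120 139 142 140 143 142
273  80  83  83  82  79  83  18  23  35  15  16  17  11   8  14  63 120 122 126 123 144 143 142 144 141
275  81  80  83  80  81  80  50  28  24   8   5   8   9  33  31  61  63  64  83 125 141 140 142 141 138
277 155 142 137  84  80  56  43  29  33  17  13   1  12  37  32  61  61  63  59  86 123 131 132 138 139
279 153 148 153 153  57   9   6  14   9  12   1   8   9  35  28  59  63  64  62  62  63  60  84 117 128
281 151 150 152 126  13   7  11   0  15   9   1  18  10  47  59  61  64  68  59  61  59  62  63  64  64
283  69  98 130  67   2  11   0  35   3  10  14  12  65  59  62  64  63  60  61  62  64  61  61  60  63
285  78  66  68   3  10   9  59  79  49   2  11  10  60  62  62  62  61  62  61  62  59  61  59  63  62
287  81  82  78   6   5  10   2  14   9   7   6  20  63  62  63  61  64  60  61  62  61  61  63  62  59
289  81  80  83  69   5   7   9  12  10   1   1  89  79  61  59  63  63  60  61  63  60  59  62  61  64
291  81  81  81  78  57   4   6   4   7   4  55  77  87  60  60  56  58  62  61  64  60  63  62  62  65
293 123  83  83 107  91  73  67  59  62  69  68  70  80  95  64  63  62  60  62  61  60  60  60  64  62
```

```bash
python3 - <<'E'
from h import *
rows([([.50,.098,.17],down(-2.963),5),([.4313,-.2731,.12],down(1.596),16),([.4313,-.2731,.03],down(1.596),3)])
E
```

```text
[5x] 0 -0.0001 -0.0395 0 0 -0.02
--
0.0083 -0.0221 0.0031 0 0 6.17; 0.0059 -0.0228 0.0031 0 0 6.17; 0.0034 -0.0233 0.0031 0 0 6.17; 0.0009 -0.0236 0.0031 0 0 6.17; -0.0016 -0.0235 0.0031 0 0 6.17; -0.0042 -0.0232 0.0031 0 0 6.17; -0.0066 -0.0226 0.0031 0 0 6.17; -0.009 -0.0218 0.0031 0 0 6.17
-0.0113 -0.0207 0.0031 0 0 6.17; -0.0135 -0.0194 0.0031 0 0 6.17; -0.0155 -0.0178 0.0031 0 0 6.17; -0.0173 -0.016 0.0031 0 0 6.17; -0.0189 -0.0141 0.0031 0 0 6.17; -0.0203 -0.012 0.0031 0 0 6.17; -0.0215 -0.0097 0.0031 0 0 6.17; -0.0224 -0.0073 0.0031 0 0 6.17
--
[3x] 0 0 0.03 0 0 0
--
```

```bash
python3 -m creep '0 0 -0.0395 0 0 0 0; 0 0 -0.0395 0 0 0 0; 0 0 -0.0395 0 0 0 0; 0 0 -0.0395 0 0 0 0; 0 0 -0.0395 0 0 0 0' | grep pos
python3 -m creep '0.0083 -0.0221 0.003 0 0 6.17 0; 0.006 -0.0228 0.003 0 0 6.17 0; 0.0034 -0.0233 0.003 0 0 6.17 0; 0.001 -0.0236 0.003 0 0 6.17 0; -0.0016 -0.0235 0.003 0 0 6.17 0; -0.0042 -0.0232 0.003 0 0 6.17 0; -0.0066 -0.0226 0.003 0 0 6.17 0; -0.009 -0.0218 0.003 0 0 6.17 0' | grep pos
python3 -m creep '-0.0113 -0.0207 0.003 0 0 6.17 0; -0.0135 -0.0194 0.003 0 0 6.17 0; -0.0155 -0.0178 0.003 0 0 6.17 0; -0.0173 -0.016 0.003 0 0 6.17 0; -0.019 -0.014 0.003 0 0 6.17 0; -0.0203 -0.012 0.003 0 0 6.17 0; -0.0215 -0.0097 0.003 0 0 6.17 0; -0.0224 -0.0073 0.003 0 0 6.17 0' |grep pos
python3 -m creep '0 0 0 0 0 0 0; 0 0 0 0 0 0 0' | grep pos
python3 - <<'E'
from h import *
st();rows([([.4313,-.2731,.01],down(1.596),5)])
E
```

```text
ee_pos: [0.4996, 0.0983, 0.1715]
ee_pos: [0.465, -0.0881, 0.1453]
ee_pos: [0.4306, -0.2738, 0.1212]
ee_pos: [0.4306, -0.2733, 0.121]
14.38 [ 0.4306 -0.2733  0.121 ] rot [-3.141  -0.0007  1.5948] j [-0.7304  0.2309 -0.2315  1.1093  0.0001  0.8164] F [-1.1226  0.3004  0.1249] [ 0.0147 -0.0425  0.0021] g 0.9982270459762034 0.0
0 0.0002 0.0222 -0.01 -0.01 -0.01; 0 0.0002 0.0222 -0.01 -0.01 -0.01; 0 0.0002 0.0222 -0.01 -0.01 -0.01; 0 0.0002 0.0222 -0.01 -0.01 -0.01; 0 0.0001 0.0222 -0.01 -0.01 -0.01
--
```

```bash
python3 -m creep '0 0.0002 0.0222 0 0 0 0; 0 0.0002 0.0222 0 0 0 0; 0 0.0002 0.0222 0 0 0 0; 0 0.0002 0.0222 0 0 0 0; 0 0 0.0222 0 0 0 0; 0 0 0.012 0 0 0 0; 0 0 0.012 0 0 0 0; 0 0 0 0 0 0 0' | egrep 'pos|force'
python3 -m creep '0 0 0 0 0 0 1; 0 0 0 0 0 0 1; 0 0 0 0 0 0 1; 0 0 0 0 0 0 1; 0 0 0 0 0 0 1; 0 0 0 0 0 0 1; 0 0 0 0 0 0 1; 0 0 0 0 0 0 1' 60
python3 -m creep '0 0 0 0 0 0 1; 0 0 0 0 0 0 1'
```

```text
ee_pos: [0.431, -0.2706, -0.0153]
contact_force: [-0.8, -0.5, -0.3]
gripper_force: 0.0
time_s: 15.72
ee_pos: [0.4316, -0.2728, -0.0131]
ee_rot: [-3.141, 0.001, 1.596]
contact_force: [-2.6, 0.5, 6.1]
gripper_width: 0.113
gripper_force: 58.5
time_s: 15.88
ee_pos: [0.4315, -0.2728, -0.0131]
ee_rot: [-3.141, 0.001, 1.596]
contact_force: [-3.1, 0.4, 5.5]
gripper_width: 0.117
gripper_force: 58.5
```

```bash
python3 -m creep '0 0 -0.02 0 0 0 1; 0 0 -0.03 0 0 0 1; 0 0 -0.035 0 0 0 1; 0 0 -0.035 0 0 0 1; 0 0 -0.035 0 0 0 1; 0 0 -0.035 0 0 0 1; 0 0 0 0 0 0 1; 0 0 0 0 0 0 1' 
python3 - <<'E'
from h import *
cat='''
def blue(n,im=None,box=None):
    im=camera(n) if im is None else im
    h=cv2.cvtColor(im,cv2.COLOR_RGB2HSV);m=((h[:,:,0]>105)&(h[:,:,0]<130)&(h[:,:,1]>120)&(h[:,:,2]>30)).astype(np.uint8)
    k,l,s,c=cv2.connectedComponentsWithStats(m)
    return [(s[i],c[i]) for i in range(1,k) if s[i][4]>15]
'''
open("h.py","a").write(cat);exec(cat)
s=st();M=mat(s);p=s["ee_pos"]
g=p-M[:,2]*.044; d=-M[:,0]
for n in("top","scene"):
    print(n,"pred head mid",w2px(n,[g+d*.063,g+d*.096,g-d*.078]))
    for a,c in blue(n): print(a,c)
E
```

```text
time_s: 16.55
ee_pos: [0.4325, -0.2733, 0.1783]
ee_rot: [3.139, 0.003, 1.596]
contact_force: [-0.0, -0.2, -1.9]
gripper_width: 0.117
gripper_force: 58.7
16.55 [ 0.4325 -0.2733  0.1783] rot [3.1387 0.0027 1.5958] j [-0.7276  0.1994 -0.1223  1.2451  0.      0.8182] F [-0.0201 -0.181  -1.9306] [ 0.0397  0.0328 -0.0126] g 0.11703943164010727 58.66572976112366
top pred head mid [[414.753  274.9158]
 [428.0894 274.5024]
 [357.4145 276.6018]]
[537   0  23  44 903] [549.0687  21.7021]
[349 125  13  13  98] [355.4694 132.2959]
[434 127   9  14  31] [437.9032 133.5806]
[124 178   7   7  44] [127.0455 181.0682]
[120 192   8   8  47] [123.1915 195.3617]
[  1 244   6   7  21] [  3.2857 247.0952]
scene pred head mid [[373.1756 141.5562]
 [377.3701 136.0347]
 [353.7461 167.1505]]
[277 133   6   7  17] [279.6471 135.7059]
[238 138  11   9  88] [243.1591 142.0341]
[  0 198   5   6  19] [  1.7368 200.1579]
[122 328  10  10  71] [126.6197 332.5915]
[132 340  11  10  81] [136.7037 344.358 ]
[216 387   5   6  19] [218.1579 389.5263]
```

```bash
python3 - <<'E'
from h import *
for n,x0,x1,y0,y1 in(("top",340,450,255,300),("scene",330,420,110,190)):
    im=camera(n).astype(int);d=im[y0:y1,x0:x1,2]-im[y0:y1,x0:x1,0]
    m=(d>15).astype(np.uint8);k,l,s,c=cv2.connectedComponentsWithStats(m)
    for i in range(1,k):
        if s[i][4]>8:
            Y,X=np.where(l==i);w=np.linalg.eigh(np.cov(np.c_[X,Y].T))[1][:,1];print(n,s[i],c[i]+[x0,y0],"axis deg",np.degrees(np.arctan2(w[1],w[0])))
p=[.4315,-.2781,.03];print("tray place",w2px("top",[p]),w2px("scene",[p]))
E
```

```text
scene [45 28  3  6 13] [375.92307692 140.69230769] axis deg 102.95791750122285
tray place [[375.4347958  269.91538242]] [[357.16710468 202.44827074]]
```

```bash
python3 - <<'E'
from h import *
im=camera("top")
for r in range(262,290,3): print(r,*["%02x%02x%02x"%tuple(x) for x in im[r,344:440:4]])
im=camera("scene")
print()
for r in range(126,180,4): print(r,*["%02x%02x%02x"%tuple(x) for x in im[r,340:400:3]])
E
```

```text
262 424445 40423c 41423d 424139 454542 474541 454141 41423e 464540 423f3a 403f3c 100f07 191b15 1c1716 181719 75766f 716754 6d695a 443f36 3d3634 322e28 332f29 302e27 38352d
265 45403c 403d3a 46423f 43453e 424340 434240 45443f 434540 40413d 3f413d 3e3f3c 18100b 1b1615 17160f 181412 1c1819 463c37 7a7163 332d28 3d3a32 3b3935 30332a 34322e 332f27
268 45463e 423f40 1f201e 3d3b3a 444040 41443a 34342f 33322d 3a3b38 70706c 797972 282827 101207 1f1e1b 151211 262121 34322e 3c3933 383231 3d3e35 2d2823 342e29 302d26 2f2e2a
271 44423e 424544 1d201c 474742 45433e 3e3e3a 373335 2a2c28 706e65 6a6e65 4f4f4b 111316 1b1613 161614 2f2b28 23211e 3a3931 342d2b 39362f 2d2d2a 312f28 39352f 33332a 393631
274 444440 424240 20231d 3b3d3c 3d3f3d 3f3f3a 2e2c29 3e3f3b 434242 40453c 0f0f0e 0d0f09 151717 1c1f20 22271d 2e2c2a 34342f 2e3028 332e2f 2b2f29 32312a 332b2b 332f29 4c4641
277 413f3f 43413f 3f4039 353b37 141215 1a1d18 171815 161613 1b1718 171612 1a1418 151811 131315 3a3630 272522 34342f 2e2a23 373531 2a2621 302925 35302a 333328 35362c 302b27
280 3f413b 3a3632 373733 41443d 32332f 373a34 383b36 44433f 514f47 4
[... 1936 characters left out ...]
1897c 8d8878 8b8574 908979 0d0e0d 353631 8f8778 8b8676 8a8475 8d8678 8a8173 8d8777 8d8777 8b8474 8e8777 555249 332f2d 2f2f2a
166 857d6e 302e2a 696357 8d8978 8e8778 1e2022 403c36 8c8777 8d8676 908a79 8b8475 8b8576 8b8376 888274 8b8576 8c8575 8c8579 3b3c36 2f2e28 2d2d2a
170 91897a 898173 8e8677 8c8477 656056 1e211d 868173 8d8577 8a8574 8c8375 878273 878072 8a8373 8c8676 8d8677 8b8474 8d8777 2f2f2d 33332e 31312c
174 8d8679 8f887a 8c8675 8c8475 8d8678 8d8476 8e8877 888072 5f5a50 37342e 8c8675 8f897a 878171 8c8775 8a8374 8d8778 8e8878 333431 33322f 272621
178 8b8375 8d8576 8a8375 8f8979 8a8473 8c8777 908979 8c8678 8b8575 8c8677 8c8676 807c6c 37352f 5e5a50 8e8879 8f8878 8d8677 343330 33322e 2a2824
```

```bash
cat >> h.py <<'E'
def tri(a,b):
    "least squares point from top pixel a, scene pixel b"
    A=np.zeros((3,3));v=np.zeros(3)
    for n,u in(("top",a),("scene",b)):
        o=cam(n)[2];r=px2w(n,*u,0)-o;r/=np.linalg.norm(r);Q=np.eye(3)-np.outer(r,r);A+=Q;v+=Q@o
    return np.linalg.solve(A,v)
E
python3 - <<'E'
from h import *
s=st();M=mat(s);p=s["ee_pos"];g=p-M[:,2]*.0435;d=-M[:,0]
t=tri((358,277),(354.5,171));print("tip",t,"pred",g-d*.078,w2px("top",[t]),w2px("scene",[t]))
im=camera("scene");gr=im.sum(2)//3
for v in range(150,176): print(v,*[f"{x:3d}" for x in gr[v,348:380]])
im=camera("top");gr=im.sum(2)//3
for v in range(270,284): print(v,*[f"{x:3d}" for x in gr[v,350:386]])
E
```

```text
16.85 [ 0.4314 -0.2723  0.1752] rot [-3.1399 -0.0016  1.5957] j [-0.7276  0.2026 -0.1259  1.2446  0.      0.8182] F [-0.6592 -0.1774 -0.3205] [-0.0134  0.0066 -0.0488] g 0.11295655228674595 58.667399883270264
tip [ 0.428  -0.199   0.2073] pred [ 0.4295 -0.1943  0.2189] [[358.0088 277.017 ]] [[354.4827 171.001 ]]
150 132 133 132 130 131 134 132 130 132 129  64  20  29  41  19   8  10  12  10  28  23  12   5   8  24  75  55  16   5  50 107 134
151 133 131 131 132 134 133 131 132 131 130  57   1  38  38  10  10  10   7  28  41  37  15  10   3  47 109 131 107 118 127 132 132
152 135 132 133 134 130 131 132 129 127 137  59   6  37  39  14   4  10   7  28  39  26  10   5   5  76 122 131 132 131 128 133 129
153 130 130 132 131 136 134 133 133 130 109  47  11  35  30   8   7   9   7  38  45  21   4   6  11  76 120 132 130 132 133 131 129
154 131 129 131 128 133 131 131 133 134 105  40   7  37  24  10  10   8   8  37  43  20  10   9   6 102 131 132 133 131 133 132 126
155 129 133 133 130 130 134 130 126 131 127  55  22  40  25  11  12   9  18  36  35  17  10  11  25 107 133 132 130 132 132 12
[... 4017 characters left out ...]
  27  16  15  26  31  26  18  23  25  24  13  14  26  22  25  20  22  18  35  59  54  63  78  92  62  24  16
280  56  52  49  51  55  58  57  54  55  50  51  48  72  86  63  56  43  48  57  57  46  44  61  85  85  83  82  79  83  67  69  84  87  89  36   6
281  58  57  52  41  51  47  47  43  39  46  69  81  78  66  55  53  51  53  55  56  53  45  84  93  93  91 100 101 102 100  86  80  93  97  46  17
282  52  57  58  55  52  49  53  42  40  66  88  97  90  58  40  49  47  49  52  47  47  40  85  92  90  85  97  92  96  92  91  86  91  97  54  19
283  47  51  44  46  49  50  47  46  73  93  78  85  96  63  38  43  42  44  38  45  41  68  93  91  92  91  96  85  90  88  97  89  91  95  71  19
```

```bash
python3 - <<'E'
from h import *
np.set_printoptions(precision=4,suppress=True)
s=sense();M=mat(s);p=s["ee_pos"];g=p-M[:,2]*.0435;d=-M[:,0]
print("tip obs",tri((356.7,277),(352.8,168.8)),"pred",g-d*.078)
C=[px2w("scene",u,v,.01) for u,v in((263,229.6),(278.6,243.6),(309.4,223.3),(294,210.7))];print(np.array(C),"mean",np.mean(C,0))
a=np.array([np.cos(-1.834),np.sin(-1.834),0]);b=np.array([-a[1],a[0],0]);c=np.array([.5712,-.0876,.01])
print("pred corners scene",w2px("scene",[c+.065*i*a+.035*j*b for i,j in((-1,1),(-1,-1),(1,-1),(1,1))]))
seat=c+.03*a;seat[2]=.102;S=(a+[0,0,1])/2**.5;print("seat",w2px("scene",[seat,seat-.007*S,seat-.08*S]),w2px("top",[seat,seat-.08*S]))
im=cv2.imread("pics/s8.png");x,y=255,180
cr=cv2.resize(im[y:y+75,x:x+70],None,fx=5.7,fy=5.7,interpolation=cv2.INTER_CUBIC)
im=cv2.imread("pics/t8.png");x,y=280,198
cr2=cv2.resize(im[y:y+75,x:x+70],None,fx=5.7,fy=5.7,interpolation=cv2.INTER_CUBIC)
cv2.imwrite("pics/m8.png",np.clip(np.hstack([cr,cr2])*1.6,0,255).astype(np.uint8))
E
```

```text
tip obs [ 0.4303 -0.1934  0.2177] pred [ 0.4297 -0.1945  0.2192]
[[ 0.6261 -0.0384  0.01  ]
 [ 0.5568 -0.0145  0.01  ]
 [ 0.5216 -0.1358  0.01  ]
 [ 0.5894 -0.1596  0.01  ]] mean [ 0.5735 -0.0871  0.01  ]
pred corners scene [[263.3752 231.0293]
 [279.5449 243.6632]
 [310.5832 222.3839]
 [294.3287 210.8813]]
seat [[295.3412 199.251 ]
 [294.0758 201.2922]
 [280.9817 222.4178]] [[321.2117 223.6469]
 [300.5798 219.0844]]
```

```bash
cat >> h.py <<'E'
a=np.array([np.cos(-1.834),np.sin(-1.834),0]);Zh=np.array([0,0,1.]);S=(a+Zh)/2**.5;N=(a-Zh)/2**.5
seat=np.array([.572,-.0875,.102])+.03*a
E
python3 - <<'E'
from h import *
Q=axes(-S,N);G=seat-.032*S
pre=G+N*.0435-N*.09+S*.006
print(pre,Q.as_euler("xyz"))
rows([(pre,Q,14)])
E
```

```text
[ 0.57753269 -0.0669671   0.11649569] [3.14159265 0.78539816 1.30759265]
0.0144 0.0108 0.0042 0.46 -3.2 1.12; 0.0148 0.0105 0.0033 0.46 -3.2 1.12; 0.0152 0.0103 0.0024 0.46 -3.2 1.12; 0.0155 0.01 0.0015 0.46 -3.2 1.12; 0.0157 0.0097 0.0005 0.46 -3.2 1.12; 0.0159 0.0094 -0.0004 0.46 -3.2 1.12; 0.0161 0.0091 -0.0014 0.46 -3.2 1.12; 0.0161 0.0087 -0.0024 0.46 -3.2 1.12
0.0161 0.0084 -0.0033 0.46 -3.2 1.12; 0.0161 0.008 -0.0043 0.46 -3.2 1.12; 0.016 0.0077 -0.0053 0.46 -3.2 1.12; 0.0158 0.0073 -0.0062 0.46 -3.2 1.12; 0.0156 0.007 -0.0071 0.46 -3.2 1.12; 0.0153 0.0066 -0.0081 0.46 -3.2 1.12
--
```

```bash
python3 - <<'E'
from h import *
Q=axes(-S,N);G=seat-.032*S
pre=G+N*.0435-N*.09+S*.006
rows([(pre+.07*Zh,Q,14)])
E
```

```text
0.0144 0.0108 -0.0008 0.46 -3.2 1.12; 0.0146 0.0105 -0.0017 0.46 -3.2 1.12; 0.0146 0.0102 -0.0026 0.46 -3.2 1.12; 0.0147 0.0099 -0.0035 0.46 -3.2 1.12; 0.0146 0.0096 -0.0044 0.46 -3.2 1.12; 0.0146 0.0092 -0.0052 0.46 -3.2 1.12; 0.0144 0.0089 -0.0061 0.46 -3.2 1.12; 0.0142 0.0086 -0.007 0.46 -3.2 1.12
0.014 0.0082 -0.0078 0.46 -3.2 1.12; 0.0137 0.0079 -0.0087 0.46 -3.2 1.12; 0.0133 0.0076 -0.0095 0.46 -3.2 1.12; 0.0129 0.0072 -0.0103 0.46 -3.2 1.12; 0.0124 0.0069 -0.011 0.46 -3.2 1.12; 0.0119 0.0066 -0.0118 0.46 -3.2 1.12
--
```

```bash
python3 -m creep '0.0144 0.0108 -0.001 0.46 -3.2 1.12 1; 0.0146 0.0105 -0.0017 0.46 -3.2 1.12 1; 0.0146 0.0102 -0.0026 0.46 -3.2 1.12 1; 0.0147 0.01 -0.0035 0.46 -3.2 1.12 1; 0.0146 0.0096 -0.0044 0.46 -3.2 1.12 1; 0.0146 0.0092 -0.0052 0.46 -3.2 1.12 1; 0.0144 0.009 -0.006 0.46 -3.2 1.12 1; 0.0142 0.0086 -0.007 0.46 -3.2 1.12 1' | grep ee_
python3 -m creep '0.014 0.0082 -0.0078 0.46 -3.2 1.12 1; 0.0137 0.008 -0.0087 0.46 -3.2 1.12 1; 0.0133 0.0076 -0.0095 0.46 -3.2 1.12 1; 0.013 0.0072 -0.0103 0.46 -3.2 1.12 1; 0.0124 0.007 -0.011 0.46 -3.2 1.12 1; 0.012 0.0066 -0.0118 0.46 -3.2 1.12 1; 0 0 0 0 0 0 1; 0 0 0 0 0 0 1'
python3 - <<'E'
from h import *
s=st();M=mat(s);p=s["ee_pos"];d=-M[:,0];z=M[:,2]
for nm,g in(("A",p-z*.0435),("B",p+.027*Zh-z*.0165)):
    print(nm,"tip,grip,collar,head mid,end"); P=[g-d*.078,g,g+d*.032,g+d*.063,g+d*.096]
    print(w2px("top",P).tolist(),"\n",w2px("scene",P).tolist())
for n in("top","scene"):
    im=camera(n);cv2.imwrite(f"pics/{n}9.png",im[:,:,::-1]);i=im.astype(int);m=((i[:,:,2]-i[:,:,0])>14).astype(np.uint8)
    k,l,q,c=cv2.connectedComponentsWithStats(m)
    for j in range(1,k):
        if q[j][4]>10 and 250<c[j][0]<420 and 100<c[j][1]<300: print(n,q[j],c[j])
E
```

```text
ee_pos: [0.5159, -0.1543, 0.1829]
ee_rot: [-3.112, 0.453, 1.443]
time_s: 18.28
ee_pos: [0.5788, -0.0657, 0.185]
ee_rot: [-3.138, 0.788, 1.312]
contact_force: [0.1, -0.4, -0.4]
gripper_width: 0.115
gripper_force: 58.7
18.28 [ 0.5788 -0.0657  0.185 ] rot [-3.1383  0.7879  1.3122] j [ 0.1106  0.5494  0.1753  1.5484 -0.7207  2.0751] F [ 0.0572 -0.3682 -0.4488] [ 0.7717 -0.2048 -0.0446] g 0.1151046082378617 58.722068667411804
A tip,grip,collar,head mid,end
[[271.4955911176407, 208.7199700194998], [292.15631184697264, 212.97576199337902], [301.27014877083366, 214.85306978874624], [310.4856535081016, 216.75131769435058], [320.74030019426993, 218.8636101581535]] 
 [[258.899696028063, 205.96561809078594], [273.97692550348165, 180.99209571496317], [280.23438306632596, 170.62422297767677], [286.3385606865793, 160.50851974730648], [292.8840774613982, 149.65947200525247]]
B tip,grip,collar,head mid,end
[[278.52593022986485, 210.4395344020669], [299.7184945682914, 214.81916026991803], [309.07004117540515, 216.75170898403076], [318.52771924290056, 218.7061723166723], [329.0538807458398, 220.88142023526038]] 
 [[264.18592179508795, 200.50917436533345], [279.25451252136963, 175.57427086433904], [285.5096033322636, 165.22079539766804], [291.61215420846196, 155.1182262480238], [298.15666888044177, 144.28227297860388]]
top [349 125  14  13 121] [355.4132 131.6694]
top [301 212  19  10 109] [309.4404 216.367 ]
top [271 265  47  32 888] [293.6948 280.0146]
scene [278 135   6   5  17] [280.5882 136.5882]
scene [279 151  15  20 131] [285.8244 160.5496]
scene [307 242  48  38 794] [330.7091 261.2582]
```

```bash
python3 - <<'E'
from h import *
Q=axes(-S,N);G=seat-.032*S;o=G+N*.0435+S*.005
rows([(o-.09*N,Q,4),(o-.008*N,Q,6)])
E
```

```text
[4x] 0.0127 -0.0001 0.0124 0.01 0.02 0
--
[6x] 0 0 0.0137 0 0 0
--
```

```bash
python3 -m creep '0.0127 0 0.0124 0 0 0 1; 0.0127 0 0.0124 0 0 0 1; 0.0127 0 0.0124 0 0 0 1; 0.0127 0 0.0124 0 0 0 1; 0 0 0 0 0 0 1' | egrep 'pos|ct_f'
python3 -m creep '0 0 0.0137 0 0 0 1; 0 0 0.0137 0 0 0 1; 0 0 0.0137 0 0 0 1; 0 0 0.0137 0 0 0 1; 0 0 0.0137 0 0 0 1; 0 0 0.0137 0 0 0 1; 0 0 0 0 0 0 1; 0 0 0 0 0 0 1' | egrep 'pos|ct_f'
python3 - <<'E'
from h import *
st();Q=axes(-S,N);G=seat-.032*S;o=G+N*.0435
rows([(o,Q,1)])
E
```

```text
ee_pos: [0.5768, -0.0676, 0.1143]
contact_force: [-0.3, -0.5, -1.0]
ee_pos: [0.5628, -0.1228, 0.0579]
contact_force: [1.6, 1.0, -15.7]
19.47 [ 0.5628 -0.1228  0.0579] rot [3.1406 0.7836 1.3047] j [ 0.0214  0.5893 -0.0958  1.1597 -0.7439  1.9653] F [  1.5673   1.0488 -15.6547] [ 3.0148 -0.9231  0.1181] g 0.11186094252846122 65.62248564296169
[1x] 0.0054 -0.0003 0.0077 -0.06 -0.1 -0.12
--
```

```bash
python3 -m creep '0 0 0 0 0 0 1; 0 0 0 0 0 0 1'; python3 - <<'E'
from h import *
s=st();M=mat(s);p=s["ee_pos"];d=-M[:,0];z=M[:,2];g=p-z*.0435;P=[g-d*.078,g,g+d*.032,g+d*.063,g+d*.096]
print(np.array(P)-seat,w2px("top",P).tolist(),"\n",w2px("scene",P).tolist())
pic=[]
for n,x,y in(("top",275,190),("scene",245,165)):
    im=camera(n);i=im.astype(int);m=((i[:,:,2]-i[:,:,0])>14).astype(np.uint8)
    k,l,q,c=cv2.connectedComponentsWithStats(m)
    for j in range(1,k):
        if q[j][4]>10 and 250<c[j][0]<420 and 100<c[j][1]<260: print(n,q[j],c[j])
    pic.append(cv2.resize(np.clip((255*(im[y:y+75,x:x+75,::-1]/255.)**.55),0,255).astype(np.uint8),None,fx=5.33,fy=5.33,interpolation=cv2.INTER_CUBIC))
cv2.imwrite("pics/m9.png",np.hstack(pic))
E
```

```text
time_s: 19.63
ee_pos: [0.5628, -0.1226, 0.0581]
ee_rot: [3.141, 0.786, 1.306]
contact_force: [-0.7, 3.0, -13.1]
gripper_width: 0.117
gripper_force: 65.3
19.63 [ 0.5628 -0.1226  0.0581] rot [3.1413 0.7857 1.3064] j [ 0.0225  0.5899 -0.0954  1.161  -0.7457  1.966 ] F [ -0.7271   2.9878 -13.1316] [ 2.9403 -0.6405 -0.1952] g 0.11656348270233305 65.33799214914325
[[ 0.0211  0.0768 -0.0683]
 [ 0.0066  0.0236 -0.0131]
 [ 0.0007  0.0017  0.0095]
 [-0.005  -0.0194  0.0314]
 [-0.0111 -0.0419  0.0548]] [[292.7441964575367, 216.78309276506712], [312.2594630481131, 221.097034539009], [320.79830004846934, 222.9843014000422], [329.38967204238156, 224.88300501478065], [338.89990973342873, 226.98457419727774]] 
 [[274.8756825350889, 228.89766201312815], [288.8724743577044, 206.31756007651236], [294.67602961950473, 196.95707488410412], [300.3340430976104, 187.83246384625573], [306.3972193019091, 178.0556893369997]]
top [349 125  14  13 120] [355.3833 131.7083]
top [321 221  17   9  89] [328.3258 224.4607]
scene [293 180  14  17 103] [299.4175 188.4272]
```

```bash
python3 -m creep '0.002 0 0 0 0 0 1; 0.002 0 0 0 0 0 1; 0 0 0 0 0 0 1' | egrep 'pos|ct_f'; python3 -m creep '0 0 -0.004 0 0 0 1; 0 0 -0.004 0 0 0 1; 0 0 0 0 0 0 1' | egrep 'pos|ct_f'
```

```text
ee_pos: [0.5647, -0.1202, 0.0565]
contact_force: [0.4, -0.1, -0.7]
ee_pos: [0.5663, -0.1141, 0.0621]
contact_force: [0.1, 1.0, -0.8]
```

View pics/m9.png

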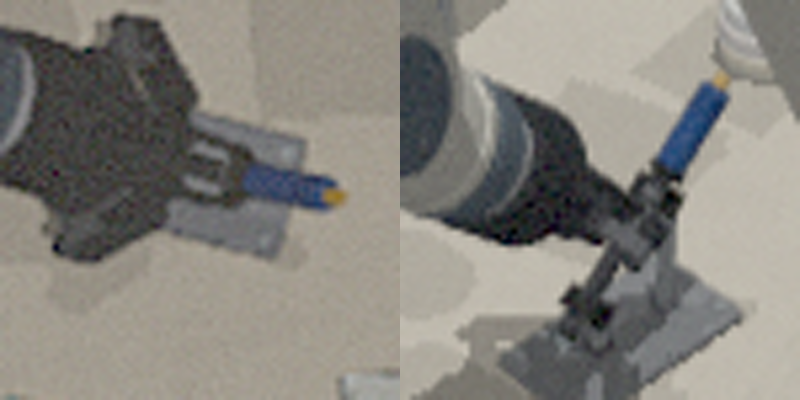

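```bash
python3 - <<'E'
from h import *
s=st();Q=axes(-S,N);G=seat-.032*S;o=G+N*.0435
e=s["ee_pos"]-o;print("S,N,lat",e@S*1e3,e@N*1e3,e@np.cross(N,S)*1e3)
rows([(o+.002*S,Q,8)])
E
python3 -m creep '-0.0005 0 0.002 0 0 0 1; -0.0005 0 0.002 0 0 0 1; 0 0 0.002 0 0 0 1; 0 0 0.002 0 0 0 1; 0 0 0.002 0 0 0 1; 0 0 0 0 0 0 1' | egrep 'pos|ct_f'; python3 -m creep '0 0 0.002 0 0 0 1; 0 0 0 0 0 0 1' | egrep 'pos|ct_f'
```

```text
20.23 [ 0.5663 -0.1141  0.0621] rot [3.1376 0.7873 1.3053] j [ 0.0369  0.5939 -0.0773  1.1852 -0.7443  1.9838] F [ 0.1043  0.9759 -0.7993] [ 0.7828 -0.1673 -0.0316] g 0.11486823386914449 60.417248010635376
S,N,lat 1.7630490831964116 -17.324141579039363 -1.3686417263989574
[8x] 0 -0.0002 0.0022 0.02 0.01 -0.01
--
ee_pos: [0.5632, -0.1224, 0.0543]
contact_force: [0.2, 0.1, -1.0]
ee_pos: [0.563, -0.1236, 0.053]
contact_force: [0.3, -0.3, -0.4]
```

```bash
python3 -m creep '0 -0.0007 0.0015 0 0 0 1; 0 -0.0007 0.0015 0 0 0 1; 0 0 0 0 0 0 1' | egrep 'pos|ct_f'; python3 -m creep '0 0 0.0015 0 0 0 1; 0 0 0 0 0 0 1' | egrep 'pos|ct_f';  python3 - <<'E'
from h import *
s=st();Q=axes(-S,N);G=seat-.032*S;o=G+N*.0435
e=s["ee_pos"]-o;print("S,N,lat",e@S*1e3,e@N*1e3,e@np.cross(N,S)*1e3)
E
```

```text
ee_pos: [0.5621, -0.1245, 0.0519]
contact_force: [1.9, 6.1, 4.7]
ee_pos: [0.5622, -0.1246, 0.0517]
contact_force: [-0.3, 16.3, 13.7]
21.32 [ 0.5622 -0.1246  0.0517] rot [3.1356 0.7857 1.3054] j [ 0.02    0.5915 -0.1112  1.1351 -0.7483  1.959 ] F [-0.2627 16.2862 13.6976] [ 0.8995  0.3084 -0.539 ] g 0.11203528260925634 63.06241750717163
S,N,lat 2.4016024002781027 -2.0197088174320794 -0.2040364088334769
```

```bash
python3 -m creep '0 0 -0.0015 0 0 0 1; 0 0 0 0 0 0 1' | egrep 'pos|ct_f'; python3 -m creep '0.001 0 0 0 0 0 1; 0 0 0 0 0 0 1' | egrep 'pos|ct_f';python3 -m creep '0.001 0 0 0 0 0 1; 0 0 0 0 0 0 1' | egrep 'pos|ct_f'
```

```text
ee_pos: [0.5621, -0.1245, 0.0519]
contact_force: [1.5, 8.4, 7.4]
ee_pos: [0.5621, -0.1245, 0.0518]
contact_force: [0.7, 4.4, 10.9]
ee_pos: [0.5622, -0.1242, 0.0515]
contact_force: [-0.8, 4.2, 13.3]
```

```bash
python3 -m creep '0.001 0 0 0 0 0 1; 0 0 0 0 0 0 1' | egrep 'pos|ct_f'; python3 -m creep '0.001 0 0 0 0 0 1; 0 0 0 0 0 0 1' | egrep 'pos|ct_f';  python3 - <<'E'
from h import *
s=st();Q=axes(-S,N);G=seat-.032*S;o=G+N*.0435
e=s["ee_pos"]-o;print("S,N,lat",e@S*1e3,e@N*1e3,e@np.cross(N,S)*1e3, "F S,N",s["contact_force"]@S,s["contact_force"]@N)
E
```

```text
ee_pos: [0.5624, -0.1237, 0.051]
contact_force: [-0.7, 2.5, 14.1]
ee_pos: [0.5624, -0.1237, 0.051]
contact_force: [-2.9, -1.3, 17.7]
22.15 [ 0.5624 -0.1237  0.051 ] rot [3.1363 0.7915 1.3046] j [ 0.0233  0.5964 -0.1081  1.1408 -0.7523  1.967 ] F [-2.8788 -1.2723 17.7154] [-1.9188  0.915  -0.4504] g 0.1139860037062118 61.83184862136841
S,N,lat 1.260516457324836 -2.172346206697217 -0.11527210094256632 F S,N 13.925005694845659 -11.128403519900974
```

```bash
python3 -m creep '0 0 0 0 0 0 0; 0 0 0 0 0 0 0; 0 0 0 0 0 0 0; 0 0 0 0 0 0 0; 0 0 0 0 0 0 0; 0 0 0 0 0 0 0' | egrep 'pos|ct_f|wid'; python3 -m creep '0 0 -0.02 0 0 0 0; 0 0 -0.03 0 0 0 0; 0 0 -0.03 0 0 0 0; 0 0 -0.03 0 0 0 0; 0 0 -0.03 0 0 0 0; 0 0 0 0 0 0 0'| egrep 'pos|ct_f|wid';  python3 - <<'E'
from h import *
s=st();P=seat+.0013*S-.0022*N
print("seat'",P,"bottle",px2w("scene",244,185,0),px2w("top",353,131,.2),px2w("top",353,131,.24))
col=P;pts=[P-.11*S,P+.031*S,P+.064*S]
print(w2px("top",pts).tolist(),w2px("scene",pts).tolist())
for n in("top","scene"):
    im=camera(n);i=im.astype(int);m=((i[:,:,2]-i[:,:,0])>14).astype(np.uint8)
    k,l,q,c=cv2.connectedComponentsWithStats(m)
    for j in range(1,k):
        if q[j][4]>10 and 250<c[j][0]<420 and 100<c[j][1]<260: print(n,q[j],c[j])
r=lambda x,z:axes(x,z)
rows([(P+.13*S-.13*N,axes(-S-N,N-S),9),(P+.13*S,axes(-N,-S),8)])
E
```

```text
ee_pos: [0.5619, -0.1223, 0.0481]
contact_force: [-0.9, 0.1, -0.1]
gripper_width: 0.946
ee_pos: [0.5897, -0.0234, 0.1505]
contact_force: [-0.1, 0.4, -0.5]
gripper_width: 1.0
23.15 [ 0.5897 -0.0234  0.1505] rot [3.133  0.7851 1.3042] j [ 0.172   0.6089  0.1918  1.5456 -0.6992  2.1503] F [-0.1143  0.4145 -0.4905] [ 0.6076 -0.1479  0.0034] g 0.9996405616873292 0.0
seat' [ 0.5644 -0.1159  0.1045] bottle [ 0.8002 -0.1896  0.    ] [ 0.7962 -0.1915  0.2   ] [ 0.7865 -0.1854  0.24  ]
[[293.0875134922699, 217.11232136828443], [329.56710572934884, 225.1519607503674], [339.0281292753818, 227.23649717520593]] [[275.24915077705947, 230.44652966192058], [300.59111663092847, 189.5451591823645], [306.62540959579746, 179.80958429657966]]
top [349 125  14  13 121] [355.438  131.7521]
top [321 221  17   9  86] [328.3488 224.9186]
scene [294 182  12  17 102] [299.6471 190.3529]
-0.0184 0.0001 -0.0037 0.02 5.01 0; -0.018 0.0001 -0.0053 0.02 5.01 0; -0.0175 0.0001 -0.0069 0.02 5.01 0; -0.0168 0.0001 -0.0084 0.02 5.01 0; -0.016 0.0001 -0.0098 0.02 5.01 0; -0.0151 0.0001 -0.0112 0.02 5.01 0; -0.0141 0.0001 -0.0125 0.02 5.01 0; -0.0129 0.0001 -0.0136 0.02 5.01 0
-0.0117 0 -0.0147 0.02 5.01 0
--
-0.0115 0 0.0115 0 5.63 0; -0.0126 0 0.0103 0 5.63 0; -0.0135 0 0.009 0 5.63 0; -0.0143 0 0.0077 0 5.63 0; -0.015 0 0.0062 0 5.63 0; -0.0156 0 0.0047 0 5.63 0; -0.0159 0 0.0032 0 5.63 0; -0.0162 0 0.0016 0 5.63 0
--
```

```bash
python3 -m creep '-0.0184 0 -0.0037 0 5 0 0; -0.018 0 -0.0053 0 5 0 0; -0.0175 0 -0.007 0 5 0 0; -0.0168 0 -0.0084 0 5 0 0; -0.016 0 -0.01 0 5 0 0; -0.015 0 -0.011 0 5 0 0; -0.014 0 -0.0125 0 5 0 0; -0.013 0 -0.0136 0 5 0 0' | egrep 'ee_'
python3 -m creep '-0.0117 0 -0.0147 0 5 0 0; -0.0115 0 0.0115 0 5.6 0 0; -0.0126 0 0.0103 0 5.6 0 0; -0.0135 0 0.009 0 5.6 0 0; -0.0143 0 0.0077 0 5.6 0 0; -0.015 0 0.0062 0 5.6 0 0; -0.0156 0 0.0047 0 5.6 0 0; -0.016 0 0.0032 0 5.6 0 0' | egrep 'ee_'
python3 -m creep '-0.0162 0 0.0016 0 5.6 0 0; 0 0 0 0 0 0 0; 0 0 0 0 0 0 0' | egrep 'ee_|ct_f'
python3 - <<'E'
from h import *
s=st();P=seat+.0013*S-.0022*N
rows([(P+.09*S,axes(-N,-S),3),(P-.013*S,axes(-N,-S),6)])
E
```

```text
ee_pos: [0.5654, -0.1073, 0.273]
ee_rot: [3.139, 0.085, 1.307]
ee_pos: [0.5416, -0.1957, 0.2073]
ee_rot: [3.138, -0.687, 1.307]
ee_pos: [0.5381, -0.2073, 0.1932]
ee_rot: [-3.135, -0.783, 1.299]
contact_force: [0.2, 0.4, -0.5]
24.83 [ 0.5381 -0.2073  0.1932] rot [-3.1353 -0.7829  1.299 ] j [-0.8587  0.5471  0.1781  1.7111  0.6234  0.814 ] F [ 0.2397  0.3823 -0.4594] [-0.5808  0.1569  0.0455] g 0.9997933278324138 0.0
[3x] 0.0015 0.0005 0.0133 0 0.05 -0.12
--
[6x] 0 0 0.0172 0 0 0
--
```

```bash
python3 -m creep '0.0015 0.0005 0.0133 0 0 -0.12 0; 0.0015 0.0005 0.0133 0 0 -0.12 0; 0.0015 0.0005 0.0133 0 0 -0.12 0; 0 0 0.017 0 0 0 0; 0 0 0.017 0 0 0 0; 0 0 0.017 0 0 0 0; 0 0 0 0 0 0 0' | egrep 'ee_|ct_f'
python3 - <<'E'
from h import *
s=st();P=seat+.0013*S-.0022*N
rows([(P-.013*S,axes(-N,-S),1)])
E
```

```text
ee_pos: [0.558, -0.1379, 0.1347]
ee_rot: [3.135, -0.779, 1.32]
contact_force: [-0.4, -0.5, 0.6]
25.42 [ 0.558  -0.1379  0.1347] rot [ 3.1346 -0.779   1.3198] j [-0.7569  0.5262 -0.0061  1.4777  0.6662  0.9137] F [-0.4063 -0.4611  0.6104] [-0.6019  0.0898  0.0745] g 1.0034020998658617 0.0
[1x] -0.0048 0.0004 0.0507 -0.09 0.36 0.5
--
```

```bash
python3 -m creep '0 0 0 0 0 0 0' >/dev/null
python3 - <<'E'
from h import *
s=st();P=seat+.0013*S-.0022*N
rows([(P-.013*S,axes(-N,-S),4)])
E
```

```text
25.5 [ 0.5583 -0.1398  0.1362] rot [ 3.1323 -0.7785  1.3205] j [-0.7591  0.5262 -0.0018  1.4815  0.6659  0.9119] F [-0.196  -0.3743  0.3406] [-0.5996  0.1955  0.0044] g 1.0030518818612046 0.0
-0.0011 -0.0001 0.0132 0 0.1 0.13; -0.0012 -0.0001 0.0132 0 0.1 0.13; -0.0012 -0.0001 0.0132 0 0.1 0.13; -0.0012 -0.0001 0.0132 0 0.1 0.13
--
```

```bash
python3 -m creep '-0.0012 0 0.0132 0 0.1 0.13 0; -0.0012 0 0.0132 0 0.1 0.13 0; -0.0012 0 0.0132 0 0.1 0.13 0; -0.0012 0 0.0132 0 0.1 0.13 0; 0 0 0 0 0 0 0; 0 0 0 0 0 0 0; 0 0 0 0 0 0 0' | egrep 'ee_|ct_f'
python3 - <<'E'
from h import *
s=st();P=seat+.0013*S-.0022*N
rows([(P-.013*S,axes(-N,-S),1)])
E
```

```text
ee_pos: [0.5676, -0.1092, 0.0955]
ee_rot: [3.14, -0.786, 1.306]
contact_force: [0.4, 0.1, 0.5]
26.08 [ 0.5676 -0.1092  0.0955] rot [ 3.1403 -0.7859  1.3063] j [-0.7142  0.5416 -0.091   1.3472  0.6915  0.9725] F [0.3711 0.1353 0.4788] [-0.6368  0.1895  0.0016] g 1.0031308107150607 0.0
[1x] 0.0012 -0.0014 0.0015 0.13 -0.03 -0.05
--
```

```bash
python3 -m creep '0.001 -0.0013 0.001 0 0 0 0; 0 0 0 0 0 0 1; 0 0 0 0 0 0 1; 0 0 0 0 0 0 1; 0 0 0 0 0 0 1; 0 0 0 0 0 0 1; 0 0 0 0 0 0 1; 0 0 0 0 0 0 1' 60 | egrep 'ee_|force|wid'
python3 -m creep '0 0 0 0 0 0 1' | egrep 'ee_|force|wid'
python3 - <<'E'
from h import *
st()
for n in("top","scene"):
    im=camera(n);i=im.astype(int);m=((i[:,:,2]-i[:,:,0])>14).astype(np.uint8)
    k,l,q,c=cv2.connectedComponentsWithStats(m)
    for j in range(1,k):
        if q[j][4]>10 and 250<c[j][0]<420 and 100<c[j][1]<260: print(n,q[j],c[j])
E
```

```text
ee_pos: [0.5666, -0.1068, 0.0945]
ee_rot: [-3.141, -0.787, 1.305]
contact_force: [-0.3, -1.5, 1.8]
gripper_width: 0.194
gripper_force: 58.4
ee_pos: [0.5666, -0.1068, 0.0945]
ee_rot: [-3.141, -0.787, 1.305]
contact_force: [-0.0, -1.9, 1.6]
gripper_width: 0.193
gripper_force: 58.4
26.83 [ 0.5666 -0.1068  0.0945] rot [-3.1411 -0.7869  1.305 ] j [-0.7123  0.54   -0.0976  1.3425  0.6926  0.9745] F [-0.0131 -1.869   1.5801] [-0.5492  0.0176 -0.1298] g 0.19274558994655983 58.36207151412964
top [349 125  14  13 122] [355.4426 131.6148]
top [321 221  17  10  85] [328.4824 224.9765]
scene [276 132   8   8  27] [279.4074 135.2963]
scene [294 182  11  17  77] [298.7662 190.4545]
```

```bash
python3 -m creep '0.01 0 0 0 0 0 1; 0.02 0 0 0 0 0 1; 0.03 0 0 0 0 0 1; 0.03 0 -0.02 0 0 0 1; 0 0 -0.03 0 0 0 1; 0 0 0 0 0 0 1; 0 0 0 0 0 0 1' | egrep 'ee_|force|wid'
cat > ring.py <<'E'
from h import *
from scipy.ndimage import map_coordinates
def disc(r0,r1,n=5):
    return np.array([[r*np.cos(t),r*np.sin(t),0] for r in np.linspace(r0,r1,n) for t in np.arange(0,2*np.pi,.3)])
def ringfind(n,im,c,z=.147,w=.012):
    g=im.astype(float).mean(2);best=[]
    for dx in np.arange(-w,w+.0001,.001):
        for dy in np.arange(-w,w+.0001,.001):
            p=np.array([c[0]+dx,c[1]+dy,z]);v=lambda D:map_coordinates(g,w2px(n,p+D)[:,::-1].T,order=1).mean()
            best.append((v(disc(0,.004))+v(disc(.023,.026,2))-2*v(disc(.010,.018)),p[0],p[1]))
    best=np.array(sorted(best)[::-1]);return best[0],best[:8].mean(0)
E
python3 - <<'E'
from ring import *
np.set_printoptions(precision=4,suppress=True)
for n,f in(("top","t8"),("scene","s8")): 
    im=cv2.imread(f"pics/{f}.png");print(n,*ringfind(n,im,(.4532,.2198)))
st()
E
```

```text
ee_pos: [0.574, -0.08, 0.1939]
ee_rot: [3.141, -0.786, 1.306]
contact_force: [0.4, -0.3, -1.7]
gripper_width: 0.195
gripper_force: 58.7
top [142.0834   0.4532   0.2168] [138.3928   0.4534   0.2165]Traceback (most recent call last):
  File "<stdin>", line 4, in <module>
  File "ring.py", line 10, in ringfind
    best.append((v(disc(0,.004))+v(disc(.023,.026,2))-2*v(disc(.010,.018)),p[0],p[1]))
                                 ~^^^^^^^^^^^^^^^^^^^
  File "ring.py", line 9, in <lambda>
    p=np.array([c[0]+dx,c[1]+dy,z]);v=lambda D:map_coordinates(g,w2px(n,p+D)[:,::-1].T,order=1).mean()
                                                                 ~~~~^^^^^^^
  File "h.py", line 10, in w2px
    K,d,o,M=cam(n);q=(np.atleast_2d(p)-o)@M
            ~~~^^^
  File "h.py", line 5, in cam
    i=camera_info(n);K=i["K"];return K,np.array([i["k1"],0,0,0.]),i["origin"],R.from_euler("xyz",i["orientation"]).as_matrix()
ValueError: time passes only in moves, steps and waits
```

```bash
sed -i 's/^def cam(n):/import functools\n@functools.cache\ndef cam(n):/' h.py
python3 - <<'E'
from ring import *
np.set_printoptions(precision=4,suppress=True)
for n,f in(("top","t8"),("scene","s8")): 
    im=cv2.imread(f"pics/{f}.png");print(n,*ringfind(n,im,(.4532,.2198)))
s=st();M=mat(s);p=s["ee_pos"];d=-M[:,2]
# tool-frame collar: at grip ee, P
Rg=R.from_euler("xyz",[-3.1411,-.7869,1.305]);P=seat+.0013*S-.0022*N
print("collar in tool",Rg.inv().apply(P-[.5666,-.1068,.0945]),"axis in tool",Rg.inv().apply(S))
E
```

```text
top [142.0834   0.4532   0.2168] [138.3928   0.4534   0.2165]
scene [170.5978   0.4522   0.2238] [165.7155   0.4526   0.2235]
27.52 [ 0.574  -0.08    0.1939] rot [ 3.1407 -0.7858  1.3057] j [-0.6694  0.4459  0.0181  1.5171  0.7085  1.0271] F [ 0.3667 -0.2828 -1.673 ] [-0.7819  0.1898  0.0237] g 0.19470597961245056 58.704015612602234
collar in tool [ 0.0005  0.0002 -0.0136] axis in tool [ 0.0015  0.0013 -1.    ]
```

```bash
python3 - <<'E'
from h import *
D=down(1.306)
rows([([.55,-.03,.30],D,8),([.4533-.0,.2197,.285],D,9)])
E
```

```text
0.0131 -0.0045 -0.0057 0.01 -5.63 0; 0.0125 -0.0045 -0.0069 0.01 -5.63 0; 0.0117 -0.0045 -0.0081 0.01 -5.63 0; 0.0109 -0.0045 -0.0092 0.01 -5.63 0; 0.0099 -0.0045 -0.0102 0.01 -5.63 0; 0.0089 -0.0045 -0.0112 0.01 -5.63 0; 0.0077 -0.0045 -0.012 0.01 -5.63 0; 0.0065 -0.0045 -0.0127 0.01 -5.63 0
--
[9x] 0.024 -0.0176 0.0017 0 0 0
--
```

```bash
python3 -m creep '0.013 -0.0045 -0.0057 0 -5.63 0 1; 0.0125 -0.0045 -0.007 0 -5.63 0 1; 0.0117 -0.0045 -0.008 0 -5.63 0 1; 0.011 -0.0045 -0.0092 0 -5.63 0 1; 0.01 -0.0045 -0.0102 0 -5.63 0 1; 0.009 -0.0045 -0.0112 0 -5.63 0 1; 0.0077 -0.0045 -0.012 0 -5.63 0 1; 0.0065 -0.0045 -0.0127 0 -5.63 0 1' | egrep 'ee_'
python3 -m creep '0.024 -0.0176 0.0017 0 0 0 1; 0.024 -0.0176 0.0017 0 0 0 1; 0.024 -0.0176 0.0017 0 0 0 1; 0.024 -0.0176 0.0017 0 0 0 1; 0.024 -0.0176 0.0017 0 0 0 1; 0.024 -0.0176 0.0017 0 0 0 1; 0.024 -0.0176 0.0017 0 0 0 1; 0.024 -0.0176 0.0017 0 0 0 1' | egrep 'ee_'
python3 -m creep '0.024 -0.0176 0.0017 0 0 0 1; 0 0 0 0 0 0 1; 0 0 0 0 0 0 1; 0 0 0 0 0 0 1' | egrep 'ee_|force'
python3 - <<'E'
from h import *
s=st();M=mat(s);p=s["ee_pos"];rows([([.4533,.2197,.27],down(1.306),1)])
c=p+M@[.0005,.0002,-.0136];pts=[c-.11*Zh,c-.05*Zh,c,c+.031*Zh,[.4533,.2197,.147]]
for n in("top","scene"):
    q=w2px(n,pts);print(n,q.tolist())
    im=camera(n);cv2.imwrite(f"pics/{n}10.png",im[:,:,::-1]);g=im.sum(2)//3
    u,v=((q[0]+q[4])/2).round().astype(int)
    for r in range(v-26,v+20,2): print(r,*[f"{x:3d}" for x in g[r,u-22:u+24]])
E
```

```text
ee_pos: [0.5499, -0.029, 0.2996]
ee_rot: [-3.141, 0.004, 1.305]
ee_pos: [0.4634, 0.1942, 0.2845]
ee_rot: [-3.138, 0.0, 1.305]
ee_pos: [0.4537, 0.2205, 0.2835]
ee_rot: [-3.139, 0.0, 1.306]
contact_force: [0.1, -0.2, -0.7]
gripper_force: 58.8
29.18 [0.4537 0.2205 0.2835] rot [-3.1393  0.0002  1.3062] j [0.2852 0.17   0.1066 1.5094 0.001  2.1206] F [ 0.0709 -0.1708 -0.6504] [-0.0289  0.003  -0.0185] g 0.19508224137809602 58.754974007606506
[1x] -0.0009 -0.0002 0.0135 -0.13 0.01 0.01
--
top [[190.92515374214756, 265.9192879158747], [185.42947496026608, 267.6350850637301], [180.34949935282384, 269.2205919888761], [176.93868846969767, 270.284864388344], [194.73920537910806, 265.16649272761913]]
240 107 104 114  66  63  60  68  64  64  62  59  65  56  62  63  64  65  81  69  68  74  75  78  59  48  50  52  50  53  54  49  68  62  62  63  63  58  71 118 109 112 108 103 101 110 110
242  47  69  73 100  55  66  65  68  59  61  66  65  62  63  60  61  65  66  74  75  71  72  75  74  34  71  47  49  51  51  51  67  67  58  65  58  64  60  65 113 110 107 103 105 106 111
244  13  17   9  26  20  2
[... 7758 characters left out ...]
 130 128 129  71   4   2   4   4   7   1   9   6   2   4   5   3  13  87 134 131 121 130 130 129 130 131 127 127 127 125 128 132 129 132
292 134 132 134 134 131 130 130 131 131 131 127 127 129 127 125 132 116  89  56  19  17   1   5   2  10  39  81  88 108 104  99 110 128 131 129 129 126 128 130 126 128 131 127 127 127 127
294 131 132 130 133 134 133 133 134 134 134 134 119 129 130 132 110 104 104 106 104 103 105 109 105 107 106 102 108 107 104 105 103 102 117 124 124 131 130 131 128 130 128 129 131 129 128
296 132 130 132 132 131 132 130 130 127 132 132 135 123 113 100 104 105 106 107 104 101 102 105 105  99 106 106 108 101 105 101 102 102 104 104 126 121 129 132 129 130 128 129 129 128 130
```

```bash
python3 - <<'E'
from h import *
im=cv2.imread("pics/scene10.png")[:,:,::-1]
for v in range(212,256,2): print(v,*["%02x%02x%02x"%tuple(x) for x in im[v,254:274]])
E
```

```text
212 060709 000303 050103 0b0c0a 020406 030404 090a08 06050a 060609 090706 0e0b0c 050809 050303 040504 08070a 010603 0a0a0b 0b0c0d 030203 0a050b
214 070004 000001 030809 040503 090704 030307 090806 010402 050908 050508 050b09 090a0d 000303 0a070a 060806 050808 050909 0e090a 000505 020505
216 060a0a 04080a 060203 0e0e0d 050a07 08050c 040b07 080a09 040608 090608 000303 000103 000001 0b0b0a 040709 03050b 020100 0b080b 020404 0e0e0f
218 131311 262526 120e11 0a0a09 040809 0a0d18 0d121a 19140b 060805 010000 080807 0c0909 080b0a 211e1d 312e29 050707 070705 080709 020305 030609
220 262828 1b1d1e 0e0f0e 0b0c0b 0b0f12 01071f 070e20 130f0d 000000 030005 04050a 050708 090809 020503 030705 070707 000403 0a0507 090c0b 010506
222 242627 191a1b 010004 010203 010310 080c1e 030f1f 050b1a 060509 050507 060309 000000 060908 0a0b07 0d0b0c 070b0d 050705 090907 000003 050107
224 2a2c2b 1f1f20 08070a 030005 000407 030917 050e1c 030a1a 04080a 000001 050103 070b09 050806 060a09 020203 020607 080b0a 060408 07060b 070b0d
226 202523 1d201f 090c08 0a0a09 000209 090a1b 01091a 050913 1d1f1f 161616 02080b 050405 0407
[... 1367 characters left out ...]
a7465 787468 797265 777265 3e3b35 050b04 0c0b0c 0f0f10 08080c 080707 57554b 777264 797366 7b7567 868072 8e8776 8a8575 8a8373
248 797367 7a7367 777166 736e60 797364 767164 38352f 0e0d0f 0c0e12 0a0c0b 060708 07090b 59564d 736d60 767062 868070 8c8576 8d8677 8e8977 8b8576
250 797164 787163 787268 777564 7a7367 787165 3c3732 101113 07080a 0a0a0b 050909 040b0c 645f54 867e71 898173 8f8779 8c8679 8c8576 8b8376 888375
252 777164 757063 797267 766f63 777266 767164 5b574d 0c0f0b 080c0e 070a0c 0a0a0a 09090c 646056 8b8474 8f8779 8b8573 8b8675 8a8374 908777 898272
254 777164 777264 767063 797567 787565 797366 58534a 090b0b 09060a 101011 020809 060308 656158 8c8475 8c8474 8c8576 898274 898374 8b8573 8b8375
```

```bash
python3 -m creep '-0.0012 -0.0008 0.01 0 0 0 1; 0 0 0.01 0 0 0 1; 0 0 0.01 0 0 0 1; 0 0 0.005 0 0 0 1; 0 0 0 0 0 0 1; 0 0 0 0 0 0 1' | egrep 'ee_|ct_f'
python3 -m creep '0 0 0.003 0 0 0 1; 0 0 0.003 0 0 0 1; 0 0 0 0 0 0 1' | egrep 'ee_p|ct_f'
python3 -m creep '0 0 0.003 0 0 0 1; 0 0 0 0 0 0 1' | egrep 'ee_p|ct_f'
```

```text
ee_pos: [0.4528, 0.2193, 0.2494]
ee_rot: [-3.14, -0.001, 1.305]
contact_force: [-0.0, -0.9, -0.3]
ee_pos: [0.4528, 0.2196, 0.2433]
contact_force: [1.0, 0.8, -1.0]
ee_pos: [0.4528, 0.2196, 0.2403]
contact_force: [0.2, 0.4, -1.1]
```

```bash
python3 -m creep '0 0 0.003 0 0 0 1; 0 0 0 0 0 0 1' | egrep 'ee_p|ct_f'; python3 -m creep '0 0 0.003 0 0 0 1; 0 0 0 0 0 0 1' | egrep 'ee_p|ct_f'
```

```text
ee_pos: [0.4527, 0.2196, 0.2372]
contact_force: [-0.3, 0.4, -1.8]
ee_pos: [0.4527, 0.2196, 0.2342]
contact_force: [-0.1, 0.3, -1.9]
```

```bash
python3 -m creep '0 0 0.003 0 0 0 1; 0 0 0 0 0 0 1' | egrep 'ee_p|ct_f'; python3 -m creep '0 0 0.003 0 0 0 1; 0 0 0.003 0 0 0 1; 0 0 0 0 0 0 1' | egrep 'ee_p|ct_f'
python3 - <<'E'
from h import *
s=sense();p=s["ee_pos"];c=p+[0,0,.0136];q=w2px("scene",[c-.11*Zh,c,[.4533,.2197,.147]]);print(q.tolist())
im=camera("scene");g=im.sum(2)//3;u,v=264,284
for r in range(v-14,v+18,1): print(r,*[f"{x:3d}" for x in g[r,u-16:u+18]])
E
```

```text
ee_pos: [0.4527, 0.2196, 0.2311]
contact_force: [-0.5, 0.0, -1.6]
ee_pos: [0.4526, 0.2195, 0.225]
contact_force: [-0.4, 0.1, -1.5]
[[264.6435528552362, 288.76222481028213], [264.13034975563994, 257.1316649434109], [264.27189890808097, 283.68628919947764]]
270 135 134 130 133 136 133 132 135 129 137 135 134 134 100  20   9  16   9   9 131 135 135 139 134 134 134 131 133 134 133 132 132 130 133
271 133 134 134 132 136 135 136 134 132 134 134 135 137  99  16  10   6   7  11 107 132 136 132 134 133 135 131 134 133 132 133 132 131 132
272 132 136 136 133 133 133 132 136 134 133 137 134 135  97  13  12   9   8  13  97 132 132 132 135 136 137 135 134 132 134 133 133 133 134
273 131 137 132 138 137 134 132 131 135 133 135 134 134 100  14  15   8   5   9  94 135 136 136 133 134 131 136 131 133 134 130 132 131 128
274 136 132 137 137 135 133 135 135 136 135 135 135 135 100  14   9  10  12  12  96 135 133 136 133 138 134 133 131 135 136 133 131 131 134
275 109 127 120 135 135 135 134 133 132 136 134 135 133  97  18   6  15   9  13  97 134 135 135 136 137 134 135 134 133 131 135 135 135 134
276 
[... 2935 characters left out ...]

297 136 135 133 134 137 121 123 106 104 108 107 110 109 108 108 105 109 109 112 104 107 106 108 109 106 105 108 106 102 118 120 140 134 135
298 133 132 132 135 139 118 115 104 108 108 110 108 110 107 110 112 109 107 110 112 111 108 109 108 110 106 106 106 101 103 126 142 136 134
299 133 135 134 131 143 128 106 107 107 111 107 110 107 110 108 111 112 110 108 109 108 112 109 107 110 106 108 103 102 101 123 133 124 131
300 133 132 133 135 143 124 105 108 106 107 108 108 110 111 106 109 107 110 107 110 113 109 109 108 107 106 102 102 102 102 112 132 124 133
301 133 135 131 135 141 119 105 107 106 104 104 107 107 112 108 108 110 110 107 112 111 112 110 108 109 105 105 103 101 103 110 138 120 133
```

```bash
python3 -m creep '0 0 0.006 0 0 0 1; 0 0 0.006 0 0 0 1; 0 0 0.006 0 0 0 1; 0 0 0.006 0 0 0 1; 0 0 0 0 0 0 1' | egrep 'ee_p|ct_f'; python3 -m creep '0 0 0.006 0 0 0 1; 0 0 0.006 0 0 0 1; 0 0 0.006 0 0 0 1; 0 0 0.006 0 0 0 1; 0 0 0 0 0 0 1' | egrep 'ee_p|ct_f'
```

```text
ee_pos: [0.4524, 0.2194, 0.2002]
contact_force: [0.3, 0.0, -1.5]
ee_pos: [0.4524, 0.2195, 0.1762]
contact_force: [0.3, 0.3, -2.0]
```

```bash
python3 -m creep '0 0 0.006 0 0 0 1; 0 0 0.006 0 0 0 1; 0 0 0.006 0 0 0 1; 0 0 0.006 0 0 0 1; 0 0 0.005 0 0 0 1; 0 0 0.005 0 0 0 1; 0 0 0 0 0 0 1' | egrep 'ee_p|ct_f'; python3 -m creep '0 0 0.003 0 0 0 1; 0 0 0 0 0 0 1' | egrep 'ee_p|ct_f'; python3 -m creep '0 0 0.002 0 0 0 1; 0 0 0 0 0 0 1' | egrep 'ee_p|ct_f'
```

```text
ee_pos: [0.4524, 0.2195, 0.1425]
contact_force: [0.0, -1.2, -1.1]
ee_pos: [0.4527, 0.2197, 0.1403]
contact_force: [0.8, 0.1, -1.3]
ee_pos: [0.4528, 0.2197, 0.1385]
contact_force: [-0.2, -1.2, -0.7]
```

```bash
python3 -m creep '0 0 0.002 0 0 0 1; 0 0 0 0 0 0 1' | egrep 'ee_p|ct_f'; python3 -m creep '0 0 0.0015 0 0 0 1; 0 0 0 0 0 0 1' | egrep 'ee_p|ct_f';  python3 -m creep '0 0 0.001 0 0 0 1; 0 0 0 0 0 0 1' | egrep 'ee_p|ct_f'
```

```text
ee_pos: [0.4529, 0.2197, 0.1365]
contact_force: [0.6, 0.0, -0.8]
ee_pos: [0.453, 0.2198, 0.1363]
contact_force: [-2.8, -0.8, 8.8]
ee_pos: [0.4531, 0.2198, 0.1362]
contact_force: [-4.5, -1.9, 17.9]
```

```bash
python3 -m creep '0 0 -0.0018 0 0 0 1; 0 0 0 0 0 0 1' | egrep 'ee_p|ct_f'; python3 -m creep '0 0 0 0 0 0 0; 0 0 0 0 0 0 0; 0 0 0 0 0 0 0; 0 0 0 0 0 0 0; 0 0 0 0 0 0 0; 0 0 0 0 0 0 0; 0 0 0 0 0 0 0; 0 0 0 0 0 0 0' | egrep 'ee_p|ct_f|wid';  python3 -m creep '0 0 -0.01 0 0 0 0; 0 0 -0.03 0 0 0 0; 0 0 -0.03 0 0 0 0; 0 0 -0.03 0 0 0 0; 0 0 -0.03 0 0 0 0; 0 0 -0.03 0 0 0 0; 0 0 0 0 0 0 0' | egrep 'ee_p|ct_f'
python3 -m creep '-0.04 0 0 0 0 0 0; -0.04 0 0 0 0 0 0; -0.04 0 0 0 0 0 0; -0.04 0 0 0 0 0 0; -0.04 0 0 0 0 0 0; 0 0 0 0 0 0 0' | egrep 'time|ee_p|ct_f'
python3 - <<'E'
from ring import *
np.set_printoptions(precision=4,suppress=True)
c=np.array([.4533,.2197,.147]);pts=[c,c+.031*Zh,c+.064*Zh,c-.11*Zh,[.449,.217,.087]]
for n in("top","scene"):
    im=camera(n);cv2.imwrite(f"pics/{n}11.png",im[:,:,::-1]);print(n,w2px(n,pts).tolist())
    i=im.astype(int);m=((i[:,:,2]-i[:,:,0])>14).astype(np.uint8);k,l,q,cc=cv2.connectedComponentsWithStats(m)
    for j in range(1,k):
        if q[j][4]>8 and 140<cc[j][0]<320 and 200<cc[j][1]<320:
            print(n,q[j],cc[j])
g=cv2.imread("pics/scene11.png").mean(2).astype(int)
for r in range(240,330,2): print(r,*[f"{x:3d}" for x in g[r,244:290]])
E
```

```text
ee_pos: [0.453, 0.2198, 0.1365]
contact_force: [0.1, 0.2, -0.7]
ee_pos: [0.4528, 0.2197, 0.1359]
contact_force: [0.4, 0.7, 0.8]
gripper_width: 0.999
ee_pos: [0.4541, 0.2199, 0.3023]
contact_force: [-0.6, 0.9, 0.7]
time_s: 35.17
ee_pos: [0.399, 0.0214, 0.2966]
contact_force: [0.1, 0.7, 0.8]
top [[194.73920537910806, 265.16649272761913], [192.17905316800554, 265.97815340361615], [189.2940550807543, 266.89265479252504], [202.81170002404792, 262.60641933748536], [200.28251231584812, 265.2745369341231]]
top [187 264   8   7  26] [190.8846 266.6923]
top [276 265  42  32 758] [296.8219 280.409 ]
scene [[264.27189890808097, 283.68628919947764], [264.12573660711513, 275.0199153061872], [263.96318537127587, 265.4064745190055], [264.7451532961337, 311.892020419291], [266.67514244995783, 299.5341172376591]]
scene [260 266   8  19 113] [263.9027 275.4159]
240 105 104 106 104 104 103 105 111 104 106 105 106 106 106 102 107 107 104 109 108 107 106 108 104 104 112 102 109  38  43  56  65  68  59  84  88  72  68  52  61  42  40  56  93 120 123
242 104 106 104 106 104 106 107 104 110 107 107 103 107 1
[... 7514 characters left out ...]
  91 118 117 115 114 116 114 115 119 117 119 119 117 114 116 117 116 118 114 106  78  64  97 104 104 102 109 104 106 118 125 123 123 122
324 126 124 124 124 123 118  70  68  67  67  67  55  69  73 100 111 116 120 119 116 119 116 115 117 114 115 119 121 122 100  91  77  73  91 102 103 104 102 107 103 104 125 123 124 124 122
326 124 121 124 127 121 125 121  69  71  67  71  89  79  70  75  80  76  91  99 105 106 107 104 100 104 108  95  78  87  79  72  76  97 102  98  99 101 104 105 106 105 124 124 124 124 124
328 124 125 124 122 120 120 121 122 121  72  69  69 108  67  89  62  68  76  81  82  83  82  86  89  84  81  78  76  64  76 102 103 104 104 103 103 103 103 105 104 114 123 121 119 122 123
```

```bash
python3 -c "
from workcell import hand_in; print(hand_in())"
```

```text
the job is handed in; nothing more can be done
None
```

The job is handed in at about 35 s of the 67 s allowed: the last camera check showed the electrode hanging upright in the eyelet, collar down on the arm and tip inside the beaker, with the gripper well clear (the fingers brushed the rest's upper fork once, at about 14 N, while I lowered the electrode in).

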